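# Snap a steam tube into its service holder

## Robot

A 6-joint arm with a two-finger parallel gripper is mounted at the origin on a cart in front of the work surface, level with it; the furniture and walls round the work are solid. World frame = base frame: x ahead of the robot, y to its left, z up, the work surface at z = 0. Lengths are in m, angles in rad, forces in N, time in s.
With the tool pointing down it reaches from about 0.35 to 0.775 m from the base axis. Payload 5.5 kg.
Tool frame: the origin (TCP) lies at the very end of the fingers, on their centre line; the grasp point (between the pads) lies 19 mm behind it; z points along the fingers, y is the line along which they close (so a half turn about z gives the same grasp; the last joint's range is limited). The gripper opens to 85 mm and grips with 20 to 120 N. Pads are 22 mm wide; open, the fingers measure 114 mm over their backs; the gripper's body (76 mm by 85 mm) begins 54 mm behind the grasp point. The pads swing forward as they close: fully open they stand 13 mm farther back than shut.
Start: joints at [1.116, 0.313, 0.046, 1.304, 0, 1.431], TCP at [0.178, 0.547, 0.198] pointing down, gripper open.
Joint ranges: [-2.76, 2.76], [-0.86, 1.69], [-1.03, 1.26], [-2.2, 2.34], [-1.47, 1.5], [-3.14, 3.14]. Speed limits (rad/s): [2.57, 2.57, 3.14, 3.14, 3.14, 3.14].

## Interface

Orientations are given as a unit quaternion [w, x, y, z].
In Python, from workcell import get_state, read_camera, hand_in gives the robot as it stands.
- The arm moves only by the tool send_rows, never from a script. Its argument "increments" is a list of rows, each an object of numbers: "dx", "dy", "dz": the shift along the world's x, y, z in units of 25 mm (1.0 is 25 mm); "roll": the turn about the world's z in units of 8 degrees (1.0 is 8 degrees); "claw": the opening, from -1 (shut) to 1 (fully open). In form: [{"dx": .., "dy": .., "dz": .., "roll": .., "claw": ..}, ...]. A call has exactly 5 rows; each row is the pose to reach, as a shift and turn from the pose commanded when the call began; what a row does not reach only later rows make up. A row lasts 1/8 s, in which the tool goes at most 62.5 mm and 10.7 degrees, less where a joint would pass 70% of its speed; a pose out of reach is approached as far as the arm can. A call with a gripper value outside its range is refused whole. The fingers move at their own pace and stop on an object; "grip_force" is the grip in N (left out, the last holds). Time passes only in rows, so rows that repeat a pose let the fingers close, or fill a call up. It gives the time, the measured TCP pose, the force, the opening and the grip force at its end, in the units of the state.
- get_state(): the state, without advancing time (a new reading comes with each control period).
- read_camera(name): name is "side" or "top" or "wrist"; returns a dict with "image" (384x512x3 uint8, blue, green, red), "fx", "fy", "cx", "cy" (pixels), "world_to_cam" (4x4, takes a point from world to camera coordinates). Camera axes: x right, y up, looking along -z (the intrinsics and any distortion apply to the point x, -y, -z); pixel columns grow to the right and rows downward; lengths in m; the calibration is good to about 2 mm. A picture is of the moment at which its call begins. There is no depth.
- hand_in(): hands the job in; it is judged then, once.
The state is a dict: "clock": time; "joint_pos": joint angles; "qvel": joint speeds; "tau": joint torques, N m; "tcp_pos": TCP position; "orientation": TCP orientation; "wrist_force": force on the tool from outside, world axes, zero at the start; "ft_torque": the same for the moment, N m; "finger_gap": finger opening in m; "grip_force": force on a finger pad.
Only numpy, scipy, OpenCV 4.12 (cv2) and the standard library are available. Lean on these libraries where they do the work, as an engineer would, in place of code of your own. Each camera call takes 0.05 s, during which the arm holds its last target. There are 200 camera calls.

## Task

Put the loose steam tube into the service holder on the worktop for servicing: with the tube tilted, slip its nozzle end into the holder's roofed socket first, then press the nut end down past the sprung jaw until the tube sits right down in the fork and the jaw has closed over it. Do not force it: the fork may stand a few millimetres out of line, so feel your way. Let go of it there, and leave the other things on the worktop where they stand.

Things in the scene. Friction and masses are not known exactly. Their poses are not given: they have to be found in the camera images.
- steam_tube: Loose straight steel tube, 160 long, 14 mm thick, 0.16 kg, lying on the worktop (axis 12 mm up, z up). Origin on its axis, centre of the grip sleeve; x along the axis to the nut end. Hold it by the black square sleeve, 24 x 24 mm, flats normal to y and z, x -30..30. Bare: x -78..-30 (nozzle), 30..54 (neck). Brass hexagonal nut, 23 mm over corners, x 54..70; stub to 82.
- tube_nozzle (a point): Tip of the tube's nozzle end (a half ball of radius 7 mm), on the axis, at x = -78 mm of the tube. No nut on this side; it goes into the holder's socket.
- tube_neck (a point): Point on the tube's axis at x = +42 mm: the middle of the bare neck (24 mm long, 14 mm thick) between sleeve and nut, which sits in the fork (14 mm wide).
- holder: Fixed holder: steel plate 176 x 84 x 10 mm with a grey roofed socket block at its -x end and a steel fork clip at its +x end. Origin on the worktop below the seated tube's sleeve centre; z up. Seated, the tube's axes lie along the holder's (nozzle to -x, nut to +x) with its origin at 0, 0, 48 mm (+-5 along x). A level tube cannot be lowered in: the socket's roof is in the way.
- holder_socket (a point): Centre of the socket's mouth: x -60, y 0, z 48 mm of the holder; same axes. The mouth faces +x; back wall at x -81, floor z 41, cheeks 19 mm apart, block 33 wide, 70 high. The roof rises 20 degrees from z 57 at the back wall to z 65 at the mouth: enter along the tube's axis, tilted 20 degrees, nut end up, to the back wall; sleeve and neck then clear the fork. Next lower the nut end.
- holder_fork (a point): Nominal place of tube_neck when seated: x 42, y 0, z 48 mm of the holder; same axes. The clamped fork really stands up to 6 mm to either side (y) of it, unreported: feel it. From its own middle: x +-7, saddle floor z 41; +y: fixed prong, face 8.5, flared from z 60 to 70; -y: sprung jaw, nose (radius 5) at -8.5, z 57. Some 5 to 15 N down the middle opens it; off-centre the tube wedges.
- clip_jaw (a joint): Hinge of the sprung jaw about the holder's x, pivot at y -8.5, z 24 mm: 0 = closed (where the spring holds it, also over a seated tube), growing to about 0.12 rad as a tube pushes it outwards; at most 0.5.
- tape: Bystander: black roll of tape, 58 mm across, 19 mm high, lying flat.
- cup: Bystander: espresso cup, 62 x 83 x 50 mm.
- valve: Bystander: solenoid valve, 46 x 48 x 58 mm.
- pump: Bystander: vibration pump, 44 x 127 x 56 mm.

How it is judged:
On the way:
1. the nozzle is in the socket while the neck is still above the jaw (x of tube_nozzle in the frame of holder_socket below -0.005 m and z of tube_nozzle in the frame of holder_socket between -0.008 and 0.008 m and horizontal distance between tube_nozzle and holder_socket below 0.024 m and z of tube_neck in the frame of holder_fork above 0.014 m), for 0.1 s.
At the end, for the whole second after the job is handed in: The nozzle is at least 11 mm inside the socket mouth, its point within -4 to +5 mm of the socket's centre height; the neck is within 12 mm of its nominal place in the fork horizontally and 3 mm in height; the jaw is closed over it (under 0.05 rad); the tube is at rest and released (x of tube_nozzle in the frame of holder_socket below -0.011 m and horizontal distance between tube_nozzle and holder_socket below 0.024 m and z of tube_nozzle in the frame of holder_socket between -0.004 and 0.005 m and horizontal distance between tube_neck and holder_fork below 0.012 m and z of tube_neck in the frame of holder_fork between -0.003 and 0.003 m and value of joint clip_jaw below 0.05 rad and linear speed of steam_tube below 0.02 m/s); the robot touches nothing.
It fails at once if a bystander is moved more than 30 mm (distance of any of tape, cup, valve, pump from where it was at the start of the episode above 0.03 m).
It fails at once if the tube is forced against the holder with more than 70 N (contact force between steam_tube and holder above 70 N).
It also fails if it takes over 58 s, if anything falls off the work surface, if the arm or the gripper's body presses on something with over 40 N, if the wrist force passes 120 N, or if a joint passes its speed limit or range.

## Working session

There is one attempt and no reset: what is moved stays moved. The work goes in short steps, Python scripts to look and compute and a tool call to move; the robot and the scene stay as the last step left them, time stands still between calls to the robot, and variables do not carry over. Pictures are saved under pics/ and viewed, at most 10 in all, crops included, and the job is handed in when it is done.

Besides the shell and the picture viewer there is one more tool, called after "Emit:" by a JSON object that holds its "name" and its "arguments", one argument or row to a line. send_rows: Moves the arm, as the interface text tells. Its arguments: {"type":"object","properties":{"increments":{"type":"array","items":{"type":"object","properties":{"dx":{"type":"number"},"dy":{"type":"number"},"dz":{"type":"number"},"roll":{"type":"number"},"claw":{"type":"number"}}}},"grip_force":{"type":"number"}},"required":["increments"]}

```bash
mkdir -p pics; cat > h.py <<'E'
import numpy as np, cv2
from workcell import get_state, read_camera, hand_in
def cast(c,u,v,z):
    "pixel -> world point on plane z"
    T=np.linalg.inv(c["world_to_cam"]); d=T[:3,:3]@np.array([(u-c["cx"])/c["fx"],-(v-c["cy"])/c["fy"],-1])
    o=T[:3,3]; return o+d*(z-o[2])/d[2]
def proj(c,p):
    q=c["world_to_cam"]@np.r_[p,1]; return np.array([c["cx"]+c["fx"]*q[0]/-q[2], c["cy"]+c["fy"]*q[1]/q[2]])
E
python3 - <<'E'
from h import *
for n in("top","side","wrist"):
    c=read_camera(n); cv2.imwrite(f"pics/{n}0.png",c["image"]); T=np.linalg.inv(c["world_to_cam"]); print(n,c["fx"],c["fy"],c["cx"],c["cy"],T.round(3).tolist(),[k for k in c])
a=[cv2.imread(f"pics/{n}0.png") for n in("top","side","wrist")]
s=get_state(); print({k:np.round(v,3).tolist() for k,v in s.items()})
E
```

```text
top 354.61266151824356 354.61266151824356 256.8062361022679 187.5044348079916 [[0.017, 0.994, -0.107, 0.432], [-1.0, 0.016, -0.013, 0.155], [-0.011, 0.107, 0.994, 1.265], [0.0, 0.0, 0.0, 1.0]] ['image', 'fx', 'fy', 'cx', 'cy', 'world_to_cam']
side 392.05452051129555 392.05452051129555 255.19539783294206 190.82427636582418 [[-0.999, 0.005, 0.032, 0.598], [0.025, -0.504, 0.863, 1.153], [0.021, 0.864, 0.504, 0.626], [0.0, 0.0, 0.0, 1.0]] ['image', 'fx', 'fy', 'cx', 'cy', 'world_to_cam']
wrist 326.78689467233227 326.78689467233227 261.07253580548814 192.08866357005553 [[0.31, -0.909, -0.279, 0.107], [0.951, 0.296, 0.093, 0.57], [-0.002, -0.294, 0.956, 0.374], [0.0, 0.0, 0.0, 1.0]] ['image', 'fx', 'fy', 'cx', 'cy', 'world_to_cam']
{'clock': 0.15, 'joint_pos': [1.116, 0.314, 0.045, 1.304, 0.0, 1.431], 'qvel': [-0.0, -0.002, 0.005, -0.0, 0.0, -0.001], 'tau': [0.002, -48.106, 29.882, 0.014, -0.0, -0.0], 'tcp_pos': [0.178, 0.546, 0.197], 'orientation': [-0.0, 0.157, 0.988, -0.001], 'wrist_force': [-0.275, -1.061, -0.385], 'ft_torque': [-0.058, 0.007, -0.03], 'grip_force': 0.0, 'finger_gap': 0.085}
```

View pics/top0.png

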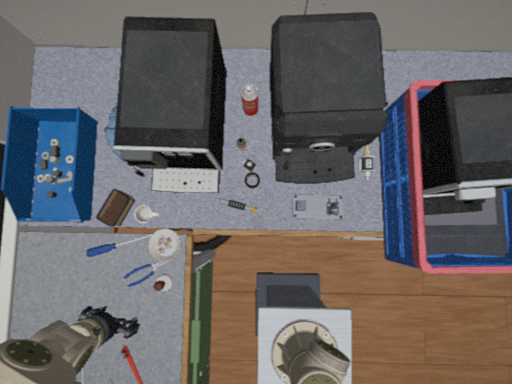

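View pics/side0.png

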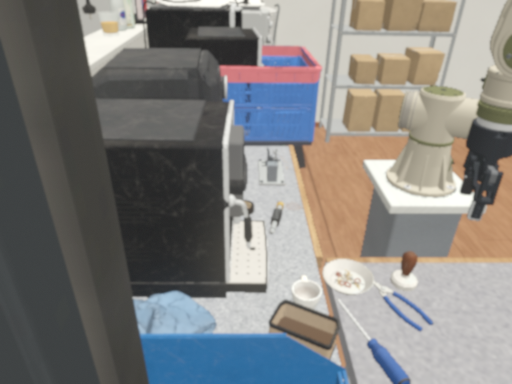

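```bash
python3 - <<'E'
from h import *
c=read_camera("top"); im=c["image"]
cv2.imwrite("pics/crop1.png",cv2.resize(im[140:240,210:390],None,fx=4.4,fy=4.4,interpolation=cv2.INTER_CUBIC))
for u,v,z in[(221,201,.012),(257,210,.012),(293,206,.01),(342,206,.01),(301,205,.07),(333,207,.065),(252,181,.01),(250,165,.02),(241,143,.02),(366,163,.02)]: print(u,v,cast(c,u,v,z).round(3))
E
```

```text
221 201 [0.517 0.298 0.012]
257 210 [0.487 0.169 0.012]
293 206 [0.503 0.042 0.01 ]
342 206 [ 0.506 -0.13   0.01 ]
301 205 [0.504 0.021 0.07 ]
333 207 [ 0.499 -0.087  0.065]
252 181 [0.59  0.189 0.01 ]
250 165 [0.646 0.197 0.02 ]
241 143 [0.725 0.231 0.02 ]
366 163 [ 0.659 -0.214  0.02 ]
```

View pics/crop1.png

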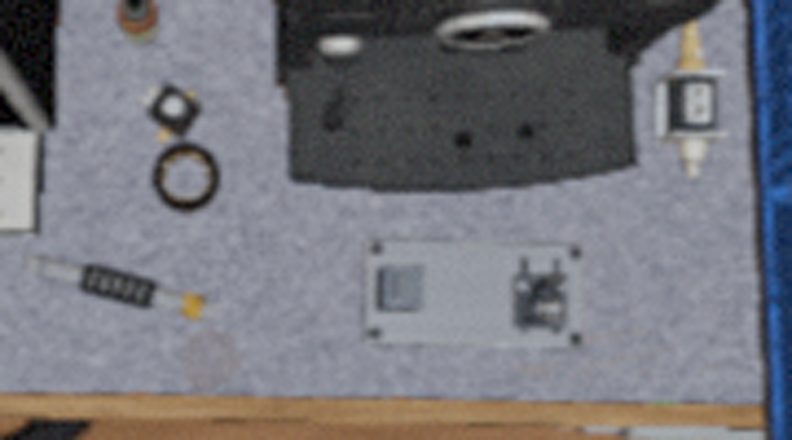

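Emit:
{"name": "send_rows", "arguments": {
  "increments": [
    {"dx": 1.5,"dy": -1.5,"dz": 0.2,"roll": -1.2,"claw": 1},
    {"dx": 3,"dy": -3,"dz": 0.4,"roll": -2.4,"claw": 1},
    {"dx": 4.5,"dy": -4.4,"dz": 0.6,"roll": -3.6,"claw": 1},
    {"dx": 6,"dy": -5.8,"dz": 0.8,"roll": -4.8,"claw": 1},
    {"dx": 7.5,"dy": -7.2,"dz": 1,"roll": -6,"claw": 1}
  ]
}}

```text
clock: 0.82
tcp_pos: [0.3665, 0.3655, 0.2229]
orientation: [0.0, 0.547, 0.837, 0.0]
wrist_force: [1.6, 0.9, -0.3]
finger_gap: 0.0854
grip_force: 0.0
```

Emit:
{"name": "send_rows", "arguments": {
  "increments": [
    {"dx": 1.2,"dy": -1.2,"roll": -1.2,"claw": 1},
    {"dx": 2.4,"dy": -2.4,"roll": -2.4,"claw": 1},
    {"dx": 3.6,"dy": -3.6,"roll": -3.6,"claw": 1},
    {"dx": 5,"dy": -5,"roll": -4.7,"claw": 1},
    {"dx": 5,"dy": -5,"roll": -4.7,"claw": 1}
  ]
}}

```text
schema error: expected keys dx, dy, dz, roll, claw
```

```bash
python3 - <<'E'
from h import *
c=read_camera("wrist"); cv2.imwrite("pics/w1.png",c["image"]); np.save("pics/w1.npy",c["world_to_cam"])
s=get_state(); print({k:np.round(v,3).tolist() for k,v in s.items()})
E
```

```text
{'clock': 0.875, 'joint_pos': [0.621, 0.195, -0.047, 1.327, -0.004, 1.789], 'qvel': [0.072, 0.006, -0.001, -0.015, 0.037, -0.1], 'tau': [4.033, -42.074, 28.451, 0.758, 1.114, 0.095], 'tcp_pos': [0.371, 0.362, 0.223], 'orientation': [0.002, 0.551, 0.834, 0.0], 'wrist_force': [3.156, -1.83, 0.664], 'ft_torque': [-0.056, -0.187, -0.001], 'grip_force': 0.0, 'finger_gap': 0.085}
```

View pics/w1.png

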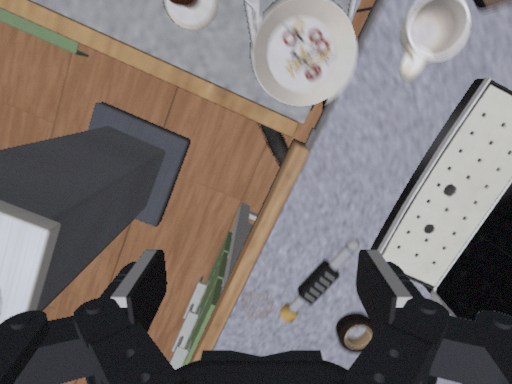

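Emit:
{"name": "send_rows", "arguments": {
  "increments": [
    {"dx": 1.2,"dy": -1.4,"dz": 0,"roll": -1.2,"claw": 1},
    {"dx": 2.4,"dy": -2.8,"dz": 0,"roll": -2.4,"claw": 1},
    {"dx": 3.6,"dy": -4.2,"dz": 0,"roll": -3.6,"claw": 1},
    {"dx": 4.8,"dy": -6,"dz": 0,"roll": -4.7,"claw": 1},
    {"dx": 4.8,"dy": -7,"dz": 0,"roll": -4.7,"claw": 1}
  ]
}}

```text
clock: 1.5
tcp_pos: [0.4872, 0.1898, 0.2222]
orientation: [0.0, 0.787, 0.617, -0.0]
wrist_force: [-0.7, 0.9, 0.3]
finger_gap: 0.0852
grip_force: 0.0
```

```bash
python3 - <<'E'
from h import *
c=read_camera("wrist"); cv2.imwrite("pics/w2.png",c["image"]); np.save("pics/w2.npy",c["world_to_cam"])
s=get_state(); print({k:np.round(v,3).tolist() for k,v in s.items()})
E
```

```text
{'clock': 1.55, 'joint_pos': [0.216, 0.204, -0.039, 1.329, -0.002, 2.028], 'qvel': [0.051, 0.001, 0.01, 0.004, 0.024, 0.065], 'tau': [1.149, -40.508, 31.609, -0.935, 0.461, 0.024], 'tcp_pos': [0.486, 0.188, 0.222], 'orientation': [0.001, 0.787, 0.617, -0.001], 'wrist_force': [-0.033, -0.945, 0.53], 'ft_torque': [-0.114, 0.077, -0.0], 'grip_force': 0.0, 'finger_gap': 0.086}
```

Emit:
{"name": "send_rows", "arguments": {
  "increments": [
    {"dx": 0,"dy": -2.4,"dz": 0,"roll": -0.8,"claw": 1},
    {"dx": 0,"dy": -4.8,"dz": 0,"roll": -1.6,"claw": 1},
    {"dx": 0,"dy": -7,"dz": 0,"roll": -1.6,"claw": 1},
    {"dx": 0,"dy": -8,"dz": 0,"roll": -1.6,"claw": 1},
    {"dx": 0,"dy": -8,"dz": 0,"roll": -1.6,"claw": 1}
  ]
}}

```text
clock: 2.17
tcp_pos: [0.4855, -0.0093, 0.2227]
orientation: [-0.0, 0.851, 0.526, -0.0]
wrist_force: [-0.3, 0.4, -0.1]
finger_gap: 0.0854
grip_force: 0.0
```

```bash
python3 - <<'E'
from h import *
c=read_camera("wrist"); cv2.imwrite("pics/w3.png",c["image"]); np.save("pics/w3.npy",c["world_to_cam"])
s=get_state(); print({k:np.round(v,3).tolist() for k,v in s.items()})
a=cv2.imread("pics/w2.png"); cv2.imwrite("pics/w23.png",cv2.resize(np.vstack([a[:300],c["image"][:300]]),None,fx=1,fy=1))
E
```

```text
{'clock': 2.225, 'joint_pos': [-0.183, 0.133, -0.124, 1.314, 0.0, 1.851], 'qvel': [0.033, -0.002, -0.001, 0.001, 0.002, 0.003], 'tau': [-1.018, -37.62, 29.977, -0.066, -0.082, -0.05], 'tcp_pos': [0.485, -0.008, 0.223], 'orientation': [-0.0, 0.85, 0.526, 0.0], 'wrist_force': [0.344, 0.261, 0.622], 'ft_torque': [0.0, -0.031, 0.018], 'grip_force': 0.0, 'finger_gap': 0.086}
```

View pics/w23.png

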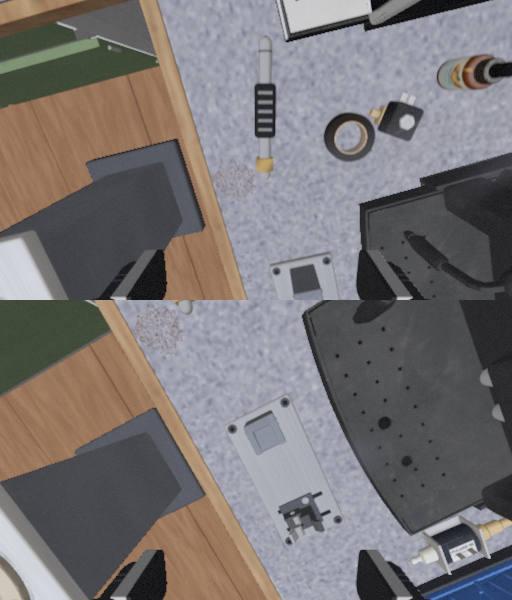

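Emit:
{"name": "send_rows", "arguments": {
  "increments": [
    {"dx": 0,"dy": -1,"dz": -0.5,"roll": 1.2,"claw": 1},
    {"dx": 0.2,"dy": -2,"dz": -1,"roll": 2.4,"claw": 1},
    {"dx": 0.4,"dy": -2.6,"dz": -1.5,"roll": 3.3,"claw": 1},
    {"dx": 0.4,"dy": -2.6,"dz": -2,"roll": 3.3,"claw": 1},
    {"dx": 0.4,"dy": -2.6,"dz": -2,"roll": 3.3,"claw": 1}
  ]
}}

```text
clock: 2.85
tcp_pos: [0.4946, -0.0716, 0.1717]
orientation: [-0.001, 0.708, 0.707, -0.0]
wrist_force: [-0.7, -0.6, 0.5]
finger_gap: 0.0856
grip_force: 0.0
```

```bash
python3 - <<'E'
from h import *
c=read_camera("wrist"); cv2.imwrite("pics/w4.png",c["image"]); np.save("pics/w4.npy",c["world_to_cam"])
s=get_state(); print({k:np.round(v,3).tolist() for k,v in s.items() if k in("clock","tcp_pos","orientation")})
cv2.imwrite("pics/w4c.png",cv2.resize(c["image"][:290,120:400],None,fx=2,fy=2,interpolation=cv2.INTER_CUBIC))
# tube in w2, w1
K=c
for n in("w1","w2"):
    im=cv2.imread(f"pics/{n}.png"); hsv=cv2.cvtColor(im,cv2.COLOR_BGR2HSV)
    m=cv2.inRange(hsv,(8,110,120),(28,255,255)); k,_,st,ce=cv2.connectedComponentsWithStats(m)
    print(n,"brass",[(st[i,4],ce[i].round(1).tolist()) for i in range(1,k) if st[i,4]>40])
    m=cv2.inRange(hsv,(0,0,0),(180,255,60)); m=cv2.morphologyEx(m,cv2.MORPH_CLOSE,np.ones((7,7)));k,_,st,ce=cv2.connectedComponentsWithStats(m)
    print("dark",[(st[i].tolist(),ce[i].round(1).tolist()) for i in range(1,k) if 300<st[i,4]<3000])
E
```

```text
{'clock': 2.9, 'tcp_pos': [0.495, -0.072, 0.172], 'orientation': [-0.001, 0.707, 0.707, -0.0]}
w1 brass [(np.int32(57), [170.8, 92.8]), (np.int32(46), [244.7, 125.0]), (np.int32(43), [174.4, 203.9]), (np.int32(78), [175.6, 246.9]), (np.int32(123), [287.3, 313.7]), (np.int32(60), [161.4, 338.2])]
dark [([448, 79, 35, 43, 326], [465.0, 99.5]), ([102, 102, 88, 123, 352], [159.5, 150.4]), ([261, 125, 28, 41, 470], [275.5, 142.8]), ([371, 154, 61, 95, 636], [401.1, 200.1]), ([299, 262, 39, 41, 773], [317.0, 281.8])]
w2 brass [(np.int32(86), [455.5, 76.0]), (np.int32(67), [267.8, 164.9])]
dark [([286, 0, 203, 42, 1664], [391.9, 16.1]), ([474, 59, 38, 25, 609], [491.4, 70.4]), ([255, 84, 20, 53, 1045], [264.5, 110.0]), ([324, 102, 97, 45, 979], [366.8, 120.1])]
```

View pics/w4c.png

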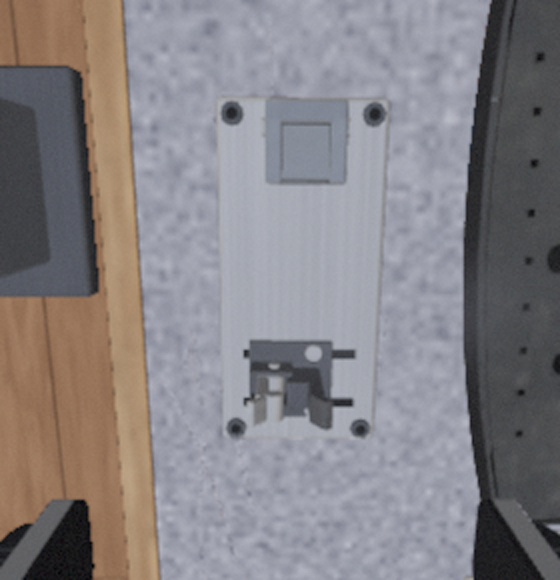

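```bash
cat >> h.py <<'E'
K=dict(fx=326.78689467233227,fy=326.78689467233227,cx=261.07253580548814,cy=192.08866357005553)
def cam(n): return dict(K,world_to_cam=np.load(f"pics/{n}.npy"))
def tri(c1,p1,c2,p2):
    A=[];b=[]
    for c,p in((c1,p1),(c2,p2)):
        o=np.linalg.inv(c["world_to_cam"])[:3,3]; d=cast(c,*p,0)-o; d/=np.linalg.norm(d); M=np.eye(3)-np.outer(d,d); A.append(M); b.append(M@o)
    return np.linalg.lstsq(np.vstack(A),np.hstack(b),rcond=None)[0]
E
python3 - <<'E'
from h import *
w1,w2,w3,w4=map(cam,("w1","w2","w3","w4"))
print("sleeve",tri(w1,(317,281.8),w2,(264.5,110)).round(4),cast(w2,264.5,110,.018).round(4))
print("nut",tri(w1,(287.3,313.7),w2,(265.5,164.9)).round(4),cast(w2,265,164.9,.014).round(4))
print("tip",cast(w2,265,38,.012).round(4))
P=lambda u,v:(120+u/2,v/2)
s4=[(232,112),(375,113),(236,428),(360,428)]; s3=[(232,128),(286,102),(289,242),(338,219)]
for a,b in zip(s4,s3): print("screw",cast(w4,*P(*a),.01).round(4),tri(w4,P(*a),w3,b).round(4))
for nm,p,z in[("sockTL",(265,98),.07),("sockTR",(347,98),.07),("sockBL",(265,184),.07),("sockBR",(347,184),.07),("baseL",(250,342),.03),("baseR",(332,342),.03),("jaw nose right",(287,390),.057),("prong left top",(308,400),.07)]: print(nm,cast(w4,*P(*p),z).round(4))
im=cv2.imread("pics/w4.png"); cv2.imwrite("pics/fork.png",cv2.resize(im[160:225,235:305],None,fx=8,fy=8,interpolation=cv2.INTER_CUBIC))
im=cv2.imread("pics/w2.png"); cv2.imwrite("pics/tube.png",cv2.resize(im[30:190,235:295],None,fx=3.4,fy=3.4,interpolation=cv2.INTER_CUBIC))
a=cv2.imread("pics/fork.png");b=cv2.imread("pics/tube.png");o=np.zeros((max(len(a),len(b)),780,3),np.uint8);o[:len(a),:a.shape[1]]=a;o[:len(b),565:565+b.shape[1]]=b;cv2.imwrite("pics/ft.png",o)
E
```

```text
sleeve [0.5038 0.2415 0.0162] [0.5044 0.2422 0.018 ]
nut [0.4897 0.1786 0.0142] [0.4899 0.1795 0.014 ]
tip [0.5228 0.3152 0.012 ]
screw [0.4705 0.0363 0.01  ] [0.4704 0.0364 0.0097]
screw [0.5392 0.0358 0.01  ] [0.5391 0.0351 0.0144]
screw [ 0.4688 -0.1259  0.01  ] [ 0.4697 -0.1205  0.0237]
screw [ 0.5374 -0.1259  0.01  ] [ 0.5376 -0.1265  0.0084]
sockTL [0.488  0.0355 0.07  ]
sockTR [0.5202 0.0355 0.07  ]
sockBL [0.4877 0.0032 0.07  ]
sockBR [0.5211 0.0032 0.07  ]
baseL [ 0.4784 -0.0723  0.03  ]
baseR [ 0.5194 -0.0724  0.03  ]
jaw nose right [ 0.4968 -0.089   0.057 ]
prong left top [ 0.5062 -0.0896  0.07  ]
```

View pics/ft.png

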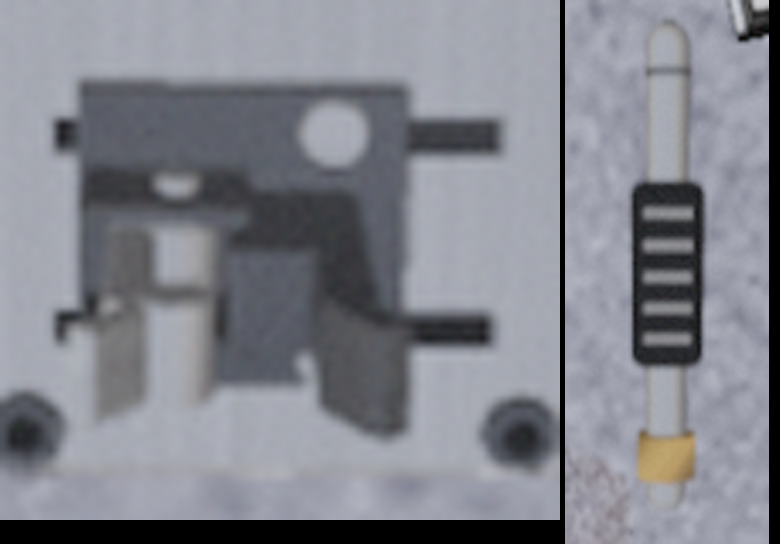

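```bash
python3 - <<'E'
from h import *
w4=cam("w4");P=lambda u,v:(235+u/8,160+v/8)
for nm,p,z in[("noseTop",(182,225),.062),("noseBot",(182,405),.062),("noseL",(150,310),.057),("noseR",(214,310),.057),("prongInBot",(313,370),.041),("prongIn60",(315,330),.060),("prongOut",(410,420),.07),("prongtopIn",(320,390),.07),("slotL",(55,132),.01),("slotR",(500,132),.01),("baseL",(80,90),.02),("baseR",(410,90),.02),("plateEdge",(200,472),.01)]: print(nm,cast(w4,*P(*p),z).round(4))
E
```

```text
noseTop [ 0.4915 -0.0808  0.062 ]
noseBot [ 0.4914 -0.1027  0.062 ]
noseL [ 0.4877 -0.0927  0.057 ]
noseR [ 0.4952 -0.0927  0.057 ]
prongInBot [ 0.5075 -0.1058  0.041 ]
prongIn60 [ 0.5069 -0.0941  0.06  ]
prongOut [ 0.5174 -0.1016  0.07  ]
prongtopIn [ 0.5072 -0.0979  0.07  ]
slotL [ 0.4739 -0.0831  0.01  ]
slotR [ 0.5333 -0.0831  0.01  ]
baseL [ 0.4779 -0.075   0.02  ]
baseR [ 0.5204 -0.075   0.02  ]
plateEdge [ 0.4932 -0.1318  0.01  ]
```

Emit:
{"name": "send_rows", "arguments": {
  "increments": [
    {"dx": 0.1,"dy": 2.4,"dz": 0,"roll": -0.4,"claw": 0.5},
    {"dx": 0.2,"dy": 4.8,"dz": 0,"roll": -0.8,"claw": 0.2},
    {"dx": 0.3,"dy": 7.2,"dz": 0,"roll": -1.2,"claw": 0},
    {"dx": 0.4,"dy": 9.6,"dz": 0,"roll": -1.7,"claw": 0},
    {"dx": 0.4,"dy": 12,"dz": 0,"roll": -1.7,"claw": 0}
  ]
}}

```text
clock: 3.52
tcp_pos: [0.5053, 0.2298, 0.1739]
orientation: [0.0, 0.786, 0.618, 0.001]
wrist_force: [1.2, -0.6, -0.6]
finger_gap: 0.0426
grip_force: 0.0
```

Emit:
{"name": "send_rows", "arguments": {
  "increments": [
    {"dx": 0,"dy": 0.48,"dz": -1,"roll": 0,"claw": 0},
    {"dx": 0,"dy": 0.48,"dz": -2.5,"roll": 0,"claw": 0},
    {"dx": 0,"dy": 0.48,"dz": -4,"roll": 0,"claw": 0},
    {"dx": 0,"dy": 0.48,"dz": -4.8,"roll": 0,"claw": 0},
    {"dx": 0,"dy": 0.48,"dz": -4.8,"roll": 0,"claw": 0}
  ]
}}

```text
clock: 4.15
tcp_pos: [0.5038, 0.2392, 0.0519]
orientation: [-0.001, 0.786, 0.618, -0.001]
wrist_force: [-0.8, -0.5, -0.7]
finger_gap: 0.0429
grip_force: 0.0
```

```bash
python3 - <<'E'
from h import *
c=read_camera("wrist"); cv2.imwrite("pics/w5.png",c["image"]); np.save("pics/w5.npy",c["world_to_cam"])
s=get_state(); print({k:np.round(v,4).tolist() for k,v in s.items() if k in("clock","tcp_pos","orientation","finger_gap")})
im=c["image"];hsv=cv2.cvtColor(im,cv2.COLOR_BGR2HSV)
m=cv2.inRange(hsv,(8,110,100),(28,255,255)); k,_,st,ce=cv2.connectedComponentsWithStats(m)
for i in range(1,k):
    if st[i,4]>60: print(st[i],ce[i],cast(c,*ce[i],.016))
t=s["tcp_pos"]
for nm,d in(("slv",0),("tip",-78),("nut",62)):
    e=np.array([-.235,-.972,0])*d/1000; print(nm,proj(c,np.array([.5044,.24,.012])+e))
cv2.imwrite("pics/w5c.png",im)
E
```

```text
{'clock': 4.2, 'tcp_pos': [0.505, 0.2394, 0.0531], 'orientation': [-0.0001, 0.7859, 0.6183, -0.0002], 'finger_gap': 0.0428}
[248 265  26  30 532] [260.43421053 281.92669173] [0.48930725 0.18057906 0.016     ]
slv [261.36170691 202.24151835]
tip [261.31545804  85.08829316]
nut [261.39231755 279.78146853]
```

View pics/w5c.png

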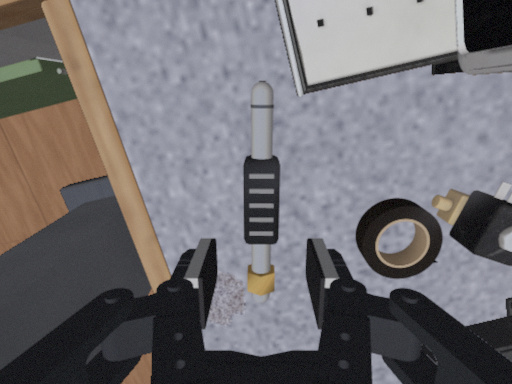

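Emit:
{"name": "send_rows", "arguments": {
  "increments": [
    {"dx": 0,"dy": 0,"dz": -0.7,"roll": 0,"claw": 0},
    {"dx": 0,"dy": 0,"dz": -1.4,"roll": 0,"claw": 0},
    {"dx": 0,"dy": 0,"dz": -1.9,"roll": 0,"claw": 0},
    {"dx": 0,"dy": 0,"dz": -1.9,"roll": 0,"claw": -0.6},
    {"dx": 0,"dy": 0,"dz": -1.9,"roll": 0,"claw": -1}
  ],
  "grip_force": 25
}}

```text
clock: 4.82
tcp_pos: [0.5063, 0.2391, 0.0062]
orientation: [0.0, 0.786, 0.618, 0.001]
wrist_force: [-0.1, -0.2, -0.1]
finger_gap: 0.0072
grip_force: 0.0
```

Emit:
{"name": "send_rows", "arguments": {
  "increments": [
    {"dx": 0,"dy": 0,"dz": 0,"roll": 0,"claw": -1},
    {"dx": 0,"dy": 0,"dz": 0,"roll": 0,"claw": -1},
    {"dx": 0,"dy": 0,"dz": 0.4,"roll": 0,"claw": -1},
    {"dx": 0,"dy": 0,"dz": 1,"roll": 0,"claw": -1},
    {"dx": 0,"dy": 0,"dz": 2,"roll": 0,"claw": -1}
  ]
}}

```text
clock: 5.45
tcp_pos: [0.5052, 0.2387, 0.0563]
orientation: [-0.0, 0.786, 0.618, -0.0]
wrist_force: [-0.2, -0.3, -0.4]
finger_gap: -0.0001
grip_force: 0.0
```

```bash
python3 - <<'E'
from h import *
c=read_camera("wrist"); cv2.imwrite("pics/w6.png",c["image"]); np.save("pics/w6.npy",c["world_to_cam"])
s=get_state(); print({k:np.round(v,4).tolist() for k,v in s.items()})
im=c["image"];hsv=cv2.cvtColor(im,cv2.COLOR_BGR2HSV)
m=cv2.inRange(hsv,(8,110,100),(28,255,255)); k,_,st,ce=cv2.connectedComponentsWithStats(m)
for i in range(1,k):
    if st[i,4]>60: print(st[i],ce[i],cast(c,*ce[i],.016))
E
```

```text
{'clock': 5.5, 'joint_pos': [0.2978, 0.3607, -0.2354, 0.9694, -0.0001, 2.1065], 'qvel': [0.0001, 0.0022, 0.001, -0.0851, 0.0014, 0.0], 'tau': [-0.2611, -38.8706, 21.0962, -0.0199, -0.0072, 0.0], 'tcp_pos': [0.5077, 0.2395, 0.0602], 'orientation': [0.001, 0.786, 0.6182, 0.0024], 'wrist_force': [-0.1955, -0.1104, 2.3469], 'ft_torque': [0.051, -0.0175, 0.0449], 'grip_force': 0.0, 'finger_gap': 0.0002}
```

View pics/w6.png

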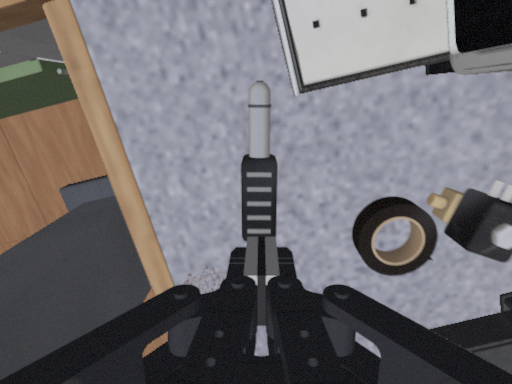

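```bash
python3 - <<'E'
from h import *
s=get_state(); c=cam("w6"); t=s["tcp_pos"]; print(proj(c,t), proj(c,t+[0,0,.019]))
p=lambda d:np.array([.5044,.24,.012])+np.array([-.235,-.972,0])*d/1000
print([proj(c,p(d)).round(1) for d in(-78,-30,30,62)])
T=np.linalg.inv(c["world_to_cam"]); print(T.round(4)); 
c=read_camera("side"); print(proj(c,t), proj(c,p(0)),proj(c,p(62)),proj(c,p(-78))); im=c["image"]; cv2.imwrite("pics/s1.png",cv2.resize(im[150:260,215:345],None,fx=5,fy=5,interpolation=cv2.INTER_CUBIC))
E
```

```text
[264.3980148  226.34784197] [264.73358783 240.8702413 ]
[array([258.8,  84.9]), array([259. , 158.5]), array([259.3, 238.4]), array([259.4, 276.4])]
[[ 9.718e-01  2.254e-01  7.010e-02  5.233e-01]
 [-2.360e-01  9.287e-01  2.861e-01  3.116e-01]
 [-6.000e-04 -2.945e-01  9.556e-01  2.331e-01]
 [ 0.000e+00  0.000e+00  0.000e+00  1.000e+00]]
[275.42734992 201.28981793] [275.79194859 216.00177298] [279.29333533 204.54723803] [270.88224578 232.06351267]
```

View pics/s1.png

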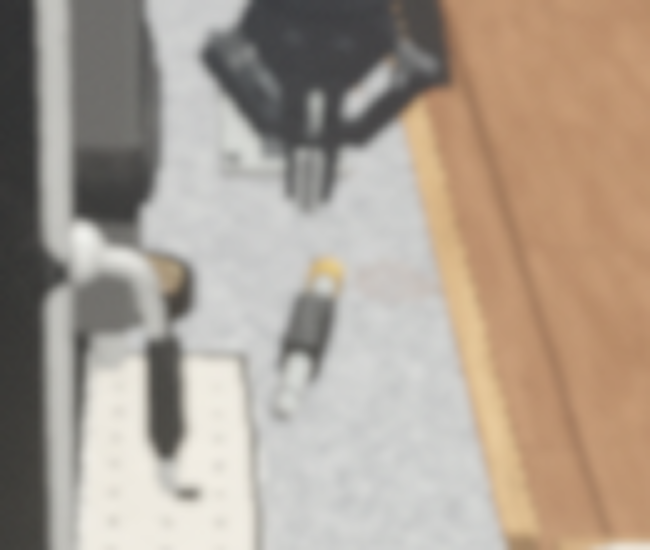

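```bash
python3 - <<'E'
from h import *
s=get_state(); t=s["tcp_pos"]; print(t.round(4),s["joint_pos"].round(4) if hasattr(s["joint_pos"],"round") else s["joint_pos"])
w=cam("w6"); c=read_camera("side")
X=np.array([.235,.972,0])
for h in(0,.01,.02,.03,.04): print(h,[proj(w,t+X*a+[0,0,h]).round(1).tolist() for a in(0,.011)],proj(c,t+[0,0,h]).round(1),proj(c,t+X*.011+[0,0,h]).round(1))
w=read_camera("wrist");cv2.imwrite("pics/w7.png",w["image"]);g=cv2.cvtColor(w["image"],cv2.COLOR_BGR2GRAY);print("wrist col profile",g[205:275:2,252].tolist(),g[205:275:2,272].tolist())
print(tri(w,(262,238),c,(277,191.4)).round(4))
E
```

```text
[0.5082 0.2396 0.0591] [ 2.9780e-01  3.6170e-01 -2.3690e-01  9.6590e-01 -1.0000e-04  2.1066e+00]
0 [[265.2, 225.2], [265.2, 207.2]] [275.2 201.7] [274.6 203.7]
0.01 [[265.4, 232.4], [265.4, 213.5]] [275.4 198.5] [274.7 200.6]
0.02 [[265.6, 240.4], [265.7, 220.5]] [275.6 195.4] [274.9 197.4]
0.03 [[265.9, 249.3], [265.9, 228.5]] [275.8 192.2] [275.1 194.3]
0.04 [[266.1, 259.4], [266.2, 237.4]] [275.9 189. ] [275.2 191. ]
wrist col profile [142, 41, 40, 36, 37, 72, 139, 132, 38, 38, 42, 42, 99, 140, 115, 43, 90, 93, 92, 93, 93, 96, 93, 93, 93, 93, 94, 93, 92, 91, 95, 94, 93, 93, 91] [59, 58, 70, 71, 71, 75, 81, 79, 84, 79, 85, 93, 97, 95, 97, 106, 90, 93, 95, 93, 93, 96, 92, 94, 95, 92, 95, 96, 91, 95, 91, 92, 94, 89, 92]
[0.5082 0.2498 0.0977]
```

Emit:
{"name": "send_rows", "arguments": {
  "increments": [
    {"dx": 0,"dy": 0,"dz": 0,"roll": 0,"claw": 0},
    {"dx": 0,"dy": 0,"dz": 0,"roll": 0,"claw": 0},
    {"dx": 0,"dy": 0,"dz": -1,"roll": 0,"claw": 0},
    {"dx": 0,"dy": 0,"dz": -2,"roll": 0,"claw": 0},
    {"dx": 0,"dy": 0,"dz": -2.8,"roll": 0,"claw": 0}
  ]
}}

```text
clock: 6.28
tcp_pos: [0.5047, 0.2385, -0.0163]
orientation: [-0.0, 0.786, 0.618, -0.001]
wrist_force: [-0.8, -0.2, 0.3]
finger_gap: 0.0427
grip_force: 0.0
```

```bash
python3 - <<'E'
from h import *
for i in range(3):
    s=get_state(); print({k:np.round(v,4).tolist() for k,v in s.items() if k in("clock","tcp_pos","wrist_force","finger_gap")}); c=read_camera("wrist")
cv2.imwrite("pics/w8.png",c["image"]); np.save("pics/w8.npy",c["world_to_cam"])
t=s["tcp_pos"]; T=np.linalg.inv(c["world_to_cam"]); print("cam-tcp",(T[:3,3]-t).round(4))
for n in("w1","w2","w3","w4","w5","w6"): print(n,np.linalg.inv(cam(n)["world_to_cam"])[:3,3].round(4))
E
```

```text
{'clock': 6.275, 'tcp_pos': [0.5047, 0.2385, -0.0163], 'wrist_force': [-0.7616, -0.2444, 0.3243], 'finger_gap': 0.0427}
{'clock': 6.325, 'tcp_pos': [0.503, 0.2379, -0.0187], 'wrist_force': [-0.2704, 0.1732, -2.3871], 'finger_gap': 0.0425}
{'clock': 6.375, 'tcp_pos': [0.503, 0.2379, -0.0174], 'wrist_force': [-0.2946, -0.182, 0.1041], 'finger_gap': 0.0427}
cam-tcp [0.0189 0.0732 0.1766]
w1 [0.3367 0.4342 0.3998]
w2 [0.5055 0.2627 0.399 ]
w3 [0.5194 0.0577 0.3996]
w4 [0.4954 0.0032 0.3486]
w5 [0.5223 0.3123 0.2286]
w6 [0.5233 0.3116 0.2331]
```

View pics/w8.png

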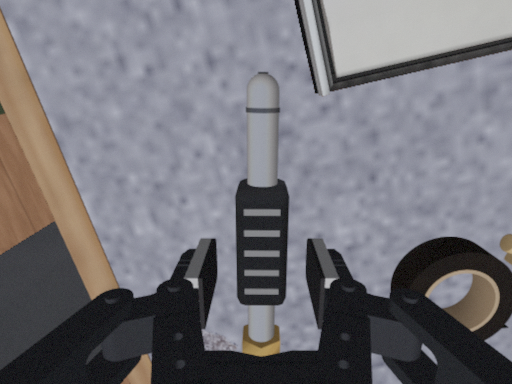

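Emit:
{"name": "send_rows", "arguments": {
  "increments": [
    {"dx": 0,"dy": 0,"dz": -0.15,"roll": 0,"claw": 0},
    {"dx": 0,"dy": 0,"dz": -0.3,"roll": 0,"claw": 0},
    {"dx": 0,"dy": 0,"dz": -0.4,"roll": 0,"claw": 0},
    {"dx": 0,"dy": 0,"dz": -0.5,"roll": 0,"claw": 0},
    {"dx": 0,"dy": 0,"dz": -0.5,"roll": 0,"claw": 0}
  ]
}}

```text
clock: 7.05
tcp_pos: [0.5054, 0.2387, -0.0273]
orientation: [0.0, 0.786, 0.618, -0.0]
wrist_force: [0.4, 0.2, -0.5]
finger_gap: 0.0425
grip_force: 0.0
```

```bash
python3 - <<'E'
from h import *
for i in range(2):
    s=get_state(); print({k:np.round(v,4).tolist() for k,v in s.items() if k in("clock","tcp_pos","wrist_force","finger_gap")}); c=read_camera("wrist")
im=c["image"]; g=cv2.cvtColor(im,cv2.COLOR_BGR2GRAY)
print("row260",[(u,int(g[260,u])) for u in range(195,330,3)])
print("row220",[(u,int(g[220,u])) for u in range(225,300,3)])
E
```

```text
{'clock': 7.05, 'tcp_pos': [0.5054, 0.2387, -0.0273], 'wrist_force': [0.4094, 0.2031, -0.4691], 'finger_gap': 0.0425}
{'clock': 7.1, 'tcp_pos': [0.5055, 0.2388, -0.0272], 'wrist_force': [0.7625, 0.2586, -0.3344], 'finger_gap': 0.0428}
row260 [(195, 90), (198, 88), (201, 90), (204, 25), (207, 19), (210, 19), (213, 19), (216, 51), (219, 160), (222, 158), (225, 140), (228, 132), (231, 35), (234, 38), (237, 36), (240, 38), (243, 34), (246, 37), (249, 36), (252, 38), (255, 32), (258, 33), (261, 33), (264, 41), (267, 41), (270, 40), (273, 34), (276, 28), (279, 29), (282, 30), (285, 154), (288, 155), (291, 155), (294, 153), (297, 145), (300, 142), (303, 137), (306, 43), (309, 25), (312, 22), (315, 24), (318, 32), (321, 90), (324, 86), (327, 89)]
row220 [(225, 149), (228, 131), (231, 37), (234, 36), (237, 77), (240, 108), (243, 107), (246, 107), (249, 108), (252, 104), (255, 106), (258, 106), (261, 107), (264, 105), (267, 105), (270, 104), (273, 102), (276, 76), (279, 33), (282, 27), (285, 104), (288, 134), (291, 132), (294, 136), (297, 141)]
```

Emit:
{"name": "send_rows", "arguments": {
  "increments": [
    {"dx": 0,"dy": 0,"dz": 0,"roll": 0,"claw": -0.3},
    {"dx": 0,"dy": 0,"dz": 0,"roll": 0,"claw": -0.6},
    {"dx": 0,"dy": 0,"dz": 0,"roll": 0,"claw": -0.8},
    {"dx": 0,"dy": 0,"dz": 0,"roll": 0,"claw": -0.8},
    {"dx": 0,"dy": 0,"dz": 0,"roll": 0,"claw": -0.8}
  ],
  "grip_force": 25
}}

```text
clock: 7.78
tcp_pos: [0.5056, 0.2389, -0.027]
orientation: [0.0, 0.786, 0.618, 0.0]
wrist_force: [-0.2, 0.5, 2.4]
finger_gap: 0.0233
grip_force: 25.3
```

Emit:
{"name": "send_rows", "arguments": {
  "increments": [
    {"dx": 0,"dy": 0,"dz": 0.5,"roll": 0,"claw": -0.8},
    {"dx": 0,"dy": 0,"dz": 1.5,"roll": 0,"claw": -0.8},
    {"dx": 0,"dy": 0,"dz": 3,"roll": 0.4,"claw": -0.8},
    {"dx": 0,"dy": -1.5,"dz": 4.4,"roll": 0.8,"claw": -0.8},
    {"dx": 0,"dy": -3,"dz": 5,"roll": 1.4,"claw": -0.8}
  ]
}}

```text
clock: 8.4
tcp_pos: [0.5068, 0.1635, 0.1006]
orientation: [0.001, 0.721, 0.693, 0.001]
wrist_force: [0.4, -0.2, -1.4]
finger_gap: 0.0232
grip_force: 24.9
```

Emit:
{"name": "send_rows", "arguments": {
  "increments": [
    {"dx": 0,"dy": -1.5,"dz": 0,"roll": 0,"claw": -0.8},
    {"dx": -0.05,"dy": -3.1,"dz": 0,"roll": 0,"claw": -0.8},
    {"dx": -0.05,"dy": -3.1,"dz": -0.5,"roll": 0,"claw": -0.8},
    {"dx": -0.05,"dy": -3.1,"dz": -1,"roll": 0,"claw": -0.8},
    {"dx": -0.05,"dy": -3.1,"dz": -1,"roll": 0,"claw": -0.8}
  ]
}}

```text
clock: 9.02
tcp_pos: [0.5028, 0.0871, 0.0713]
orientation: [-0.001, 0.722, 0.692, -0.001]
wrist_force: [0.1, -0.1, -1.8]
finger_gap: 0.0235
grip_force: 24.8
```

```bash
cat > look.py <<'E'
from h import *
import sys
s=get_state(); print({k:np.round(v,4).tolist() for k,v in s.items() if k in("clock","tcp_pos","orientation","wrist_force","finger_gap","grip_force")})
def brass(n):
    c=read_camera(n); im=c["image"]; hsv=cv2.cvtColor(im,cv2.COLOR_BGR2HSV)
    m=cv2.inRange(hsv,(8,120,90),(28,255,255)); k,_,st,ce=cv2.connectedComponentsWithStats(m)
    return c,[(st[i].tolist(),ce[i].round(1).tolist()) for i in range(1,k) if st[i,4]>12]
for n in sys.argv[1:]:
    c,b=brass(n); t=s["tcp_pos"]; q=np.asarray(s["orientation"]); X=np.array([q[1]**2-q[2]**2,2*q[1]*q[2],0])
    ax=np.array([t[0],t[1],t[2]+.039])
    for a in(0,10,20,30): print(n,a,"pred nut,tip",[proj(c,ax-d*(X*np.cos(np.radians(a))-np.array([0,0,np.sin(np.radians(a))]))).round(1).tolist() for d in(.062,-.078)])
    p=proj(c,ax); print([x for x in b if np.hypot(*(np.array(x[1])-p))<130]); cv2.imwrite(f"pics/{n}_{s['clock']:.2f}.png",c["image"])
E
python3 look.py side wrist
```

```text
{'clock': 9.025, 'tcp_pos': [0.5028, 0.0871, 0.0713], 'orientation': [-0.0011, 0.7216, 0.6923, -0.0011], 'wrist_force': [0.0594, -0.1391, -1.7871], 'grip_force': 24.8, 'finger_gap': 0.0235}
side 0 pred nut,tip [[273.8, 152.0], [275.0, 172.5]]
side 10 pred nut,tip [[274.0, 148.9], [274.8, 176.5]]
side 20 pred nut,tip [[274.1, 146.2], [274.5, 180.0]]
side 30 pred nut,tip [[274.3, 143.9], [274.3, 182.7]]
[]
wrist 0 pred nut,tip [[259.3, 363.0], [258.7, 84.1]]
wrist 10 pred nut,tip [[259.1, 378.7], [259.0, 87.5]]
wrist 20 pred nut,tip [[258.9, 392.9], [259.2, 95.5]]
wrist 30 pred nut,tip [[258.7, 404.7], [259.4, 106.6]]
[([243, 340, 6, 14, 52], [244.8, 346.9]), ([274, 340, 6, 14, 53], [277.2, 346.8])]
```

Emit:
{"name": "send_rows", "arguments": {
  "increments": [
    {"dx": 0,"dy": -0.15,"dz": -0.5,"roll": 0,"claw": -0.8},
    {"dx": 0,"dy": -0.15,"dz": -1,"roll": 0,"claw": -0.8},
    {"dx": 0,"dy": -0.15,"dz": -1.2,"roll": 0,"claw": -0.8},
    {"dx": 0,"dy": -0.15,"dz": -1.3,"roll": 0,"claw": -0.8},
    {"dx": 0,"dy": -0.15,"dz": -1.4,"roll": 0,"claw": -0.8}
  ],
  "grip_force": 20
}}

```text
clock: 9.75
tcp_pos: [0.5045, 0.0829, 0.0383]
orientation: [0.0, 0.722, 0.692, 0.0]
wrist_force: [-1.5, 3.2, 4.8]
finger_gap: 0.0232
grip_force: 25.7
```

Emit:
{"name": "send_rows", "arguments": {
  "increments": [
    {"dx": 0,"dy": 0,"dz": -0.1,"roll": 0,"claw": -0.8},
    {"dx": 0,"dy": 0,"dz": -0.2,"roll": 0,"claw": -0.8},
    {"dx": 0,"dy": 0,"dz": -0.3,"roll": 0,"claw": -0.8},
    {"dx": 0,"dy": 0,"dz": -0.35,"roll": 0,"claw": -0.8},
    {"dx": 0,"dy": 0,"dz": -0.35,"roll": 0,"claw": -0.8}
  ],
  "grip_force": 20
}}

```text
clock: 10.38
tcp_pos: [0.5049, 0.0824, 0.0291]
orientation: [0.0, 0.722, 0.692, 0.0]
wrist_force: [0.8, 2.3, 3.1]
finger_gap: 0.023
grip_force: 26.1
```

```bash
python3 look.py wrist side; python3 - <<'E'
import cv2,glob
for f in sorted(glob.glob("pics/wrist_*.png")):
    g=cv2.cvtColor(cv2.imread(f),cv2.COLOR_BGR2GRAY); print(f,[(v,int(g[v,256:263].mean())) for v in range(70,260,3)])
E
```

```text
{'clock': 10.375, 'tcp_pos': [0.5049, 0.0824, 0.0291], 'orientation': [0.0005, 0.722, 0.6919, 0.0003], 'wrist_force': [0.8455, 2.2869, 3.1131], 'grip_force': 26.1353, 'finger_gap': 0.023}
wrist 0 pred nut,tip [[260.6, 363.8], [260.4, 83.8]]
wrist 10 pred nut,tip [[260.6, 379.6], [260.5, 87.3]]
wrist 20 pred nut,tip [[260.6, 393.9], [260.5, 95.3]]
wrist 30 pred nut,tip [[260.6, 405.9], [260.5, 106.4]]
[]
side 0 pred nut,tip [[272.5, 163.3], [273.5, 184.6]]
side 10 pred nut,tip [[272.6, 160.4], [273.2, 188.5]]
side 20 pred nut,tip [[272.8, 157.8], [273.0, 191.7]]
side 30 pred nut,tip [[272.9, 155.7], [272.8, 194.3]]
[]
pics/wrist_10.38.png [(70, 166), (73, 163), (76, 155), (79, 153), (82, 160), (85, 86), (88, 141), (91, 157), (94, 167), (97, 167), (100, 167), (103, 168), (106, 168), (109, 167), (112, 167), (115, 88), (118, 94), (121, 167), (124, 167), (127, 168), (130, 167), (133, 167), (136, 167), (139, 167), (142, 167), (145, 167), (148, 167), (151, 167), (154, 167), (157, 167), (160, 167), (163, 167), (166, 167), (169, 167), (172, 166), (175, 166), (178, 167), (181, 166), (184, 167)
[... 347 characters left out ...]
6), (82, 170), (85, 176), (88, 177), (91, 177), (94, 177), (97, 178), (100, 177), (103, 177), (106, 178), (109, 178), (112, 160), (115, 97), (118, 158), (121, 177), (124, 178), (127, 177), (130, 178), (133, 177), (136, 178), (139, 178), (142, 178), (145, 178), (148, 178), (151, 177), (154, 177), (157, 177), (160, 177), (163, 177), (166, 177), (169, 177), (172, 177), (175, 176), (178, 177), (181, 178), (184, 176), (187, 177), (190, 177), (193, 176), (196, 114), (199, 39), (202, 45), (205, 43), (208, 45), (211, 45), (214, 44), (217, 42), (220, 131), (223, 153), (226, 133), (229, 43), (232, 42), (235, 43), (238, 42), (241, 66), (244, 153), (247, 152), (250, 42), (253, 43), (256, 42), (259, 42)]
```

```bash
cat > tilt.py <<'E'
from h import *
from scipy.optimize import least_squares
def feats(g):
    "rows: tip, sleeve start, stripe1, stripe2 along column ~259"
    p=g[60:270,255:264].mean(1); r=np.arange(60,270)
    se=np.where(p<60)[0]; se=[i for i in se if i>100 and p[i-8]>100][0]; sl=r[se]-.5
    i=np.argmin(p[:45]); tip=r[i]
    q=p[se:]; L=[];k=0
    hi=q>90; e=np.flatnonzero(np.diff(hi.astype(int)))
    st=[(e[j]+e[j+1]+1)/2+r[se] for j in range(0,len(e)-1,2)]
    return np.array([tip,sl,st[0],st[1]],float)
PT=[(-78,0),(-30,12),(-20.5,12),(-10,12)]
def fit(c,s,rows):
    q=np.asarray(s["orientation"]); X=np.array([q[1]**2-q[2]**2,2*q[1]*q[2],0]); X/=np.linalg.norm(X); t=np.asarray(s["tcp_pos"])
    def pts(p):
        a=np.radians(p[2]); o=t+np.array([0,0,p[1]])+X*p[0]
        u=-X*np.cos(a)+np.array([0,0,np.sin(a)]); w=X*np.sin(a)+np.array([0,0,np.cos(a)])
        return [o+u*x/1000+w*z/1000 for x,z in PT]
    f=lambda p:np.r_[[proj(c,x)[1] for x in pts(p)]-rows]
    return least_squares(f,[0,.039,10.])
if __name__=="__main__":
    s=get_state(); c=read_camera("wrist"); g=cv2.cvtColor(c["image"],cv2.COLOR_BGR2GRAY); r=feats(g); o=fit(c,s,r)
    print("tcp",np.round(s["tcp_pos"],4),"F",np.round(s["wrist_force"],1),"gap",round(s["finger_gap"],4)); print(r,"shift,h,tilt",o.x.round(4),o.fun.round(1))
    import glob
    g=cv2.cvtColor(cv2.imread("pics/wrist_9.03.png"),cv2.COLOR_BGR2GRAY); print(fit(c,s,feats(g)).x.round(4),"level")
E
python3 tilt.py
```

```text
tcp [0.5049 0.0824 0.0292] F [1.8 2.9 2.8] gap 0.0233
[ 84.  193.5 217.5 240.5] shift,h,tilt [2.00000e-03 4.06000e-02 1.22322e+01] [-0.   0.6 -1.   0.4]
[3.9000e-03 4.5600e-02 6.2436e+00] level
```

Emit:
{"name": "send_rows", "arguments": {
  "increments": [
    {"dx": 0,"dy": 0,"dz": -0.1,"roll": 0,"claw": -0.8},
    {"dx": 0,"dy": 0,"dz": -0.2,"roll": 0,"claw": -0.8},
    {"dx": 0,"dy": 0,"dz": -0.3,"roll": 0,"claw": -0.8},
    {"dx": 0,"dy": 0,"dz": -0.35,"roll": 0,"claw": -0.8},
    {"dx": 0,"dy": 0,"dz": -0.35,"roll": 0,"claw": -0.8}
  ],
  "grip_force": 20
}}

```text
clock: 11.15
tcp_pos: [0.5042, 0.0824, 0.0201]
orientation: [0.0, 0.722, 0.692, -0.0]
wrist_force: [2.5, 2.0, 2.2]
finger_gap: 0.0235
grip_force: 26.7
```

```bash
python3 tilt.py; python3 - <<'E'
from h import *
c=read_camera("side"); g=cv2.cvtColor(c["image"],cv2.COLOR_BGR2GRAY)
for v in range(150,206,2): print(v,g[v,258:292:2].tolist())
E
```

```text
tcp [0.5042 0.0824 0.0201] F [2.5 2.  2.2] gap 0.0235
[ 95.  193.5 215.5 238.5] shift,h,tilt [-8.00000e-04  3.56000e-02  1.79538e+01] [-0.   0.3 -0.4  0.2]
[3.9000e-03 4.5600e-02 6.2494e+00] level
150 [110, 155, 184, 126, 71, 68, 68, 69, 69, 69, 68, 70, 69, 87, 153, 163, 113]
152 [98, 162, 199, 175, 105, 69, 68, 69, 69, 69, 68, 66, 79, 144, 196, 178, 110]
154 [79, 143, 194, 199, 163, 79, 70, 71, 74, 70, 70, 73, 126, 191, 200, 155, 84]
156 [76, 101, 178, 202, 170, 81, 82, 121, 145, 124, 84, 84, 164, 202, 183, 103, 70]
158 [101, 78, 143, 188, 147, 78, 117, 181, 198, 176, 116, 89, 169, 193, 135, 74, 78]
160 [141, 75, 96, 136, 103, 72, 131, 185, 193, 164, 113, 79, 136, 147, 89, 73, 109]
162 [174, 105, 75, 81, 75, 78, 130, 190, 205, 170, 129, 76, 83, 84, 73, 92, 162]
164 [192, 159, 101, 87, 73, 83, 137, 191, 210, 181, 133, 74, 76, 89, 94, 142, 197]
166 [197, 204, 190, 173, 106, 111, 120, 157, 172, 143, 111, 93, 126, 177, 181, 190, 206]
168 [198, 212, 213, 205, 137, 145, 118, 117, 119, 103, 129, 126, 164, 204, 203, 200, 201]
170 [198, 212, 214, 201, 130, 140, 111, 113, 118, 105, 128, 123, 
[... 851 characters left out ...]
 205, 205, 207, 199, 183, 199, 197, 206, 207, 209, 205, 199, 201, 206]
192 [209, 206, 204, 205, 203, 205, 199, 188, 206, 197, 203, 201, 205, 206, 202, 202, 205]
194 [208, 209, 203, 202, 204, 206, 203, 179, 186, 196, 203, 203, 202, 205, 207, 205, 205]
196 [206, 204, 205, 205, 206, 206, 205, 194, 191, 203, 207, 206, 206, 206, 208, 208, 204]
198 [201, 200, 202, 204, 207, 207, 204, 204, 203, 202, 206, 206, 201, 203, 208, 210, 209]
200 [201, 200, 201, 203, 205, 206, 205, 207, 206, 201, 202, 205, 203, 205, 209, 212, 209]
202 [203, 206, 204, 201, 201, 203, 206, 206, 207, 205, 205, 206, 204, 206, 206, 206, 203]
204 [207, 206, 205, 205, 204, 205, 206, 206, 206, 206, 209, 208, 208, 207, 200, 197, 200]
```

```bash
cat >> tilt.py <<'E'
    c0=cam("lev") if glob.glob("pics/lev.npy") else None
    def rowsat(c,s,p):
        return fit.__wrapped__ if 0 else -least_squares and None
E
sed -i '/c0=cam/,$d' tilt.py
cat >> tilt.py <<'E'
    # rows predicted for a level tube gripped at h: difference to the level picture is a fixed bias
    for h in(.036,.039,.042):
        f=lambda p:fit(c,s,np.zeros(4))  # unused
        q=np.asarray(s["orientation"]); X=np.array([q[1]**2-q[2]**2,2*q[1]*q[2],0]); t=np.asarray(s["tcp_pos"])
        lev=np.array([proj(c,t+[0,0,h]+X*(.0012-x/1000)+np.array([0,0,z/1000]))[1] for x,z in PT]); b=feats(g)-lev
        print("h",h,"bias",b.round(1),"->",fit(c,s,r-b).x.round(4))
E
sed -i '/# unused/d' tilt.py; python3 tilt.py
```

```text
tcp [0.5042 0.0824 0.0202] F [1.1 1.4 2.5] gap 0.0237
[ 95.  193.5 215.5 238.5] shift,h,tilt [-8.00000e-04  3.56000e-02  1.79507e+01] [-0.   0.3 -0.4  0.2]
[3.9000e-03 4.5600e-02 6.2463e+00] level
h 0.036 bias [-5.8 -5.2  0.1 -0.3] -> [-6.00000e-03  2.00000e-02  1.11723e+01]
h 0.039 bias [-5.6 -7.6 -2.7 -3.5] -> [-5.90000e-03  2.35000e-02  1.06746e+01]
h 0.042 bias [ -5.4 -10.1  -5.6  -6.8] -> [-5.80000e-03  2.70000e-02  1.01856e+01]
```

```bash
python3 - <<'E'
from h import *
s=get_state(); c=read_camera("side"); t=np.asarray(s["tcp_pos"]); q=s["orientation"]; X=np.array([q[1]**2-q[2]**2,2*q[1]*q[2],0])
for h in(.036,.040):
  for a in(10,15,20,25):
    A=np.radians(a); u=-X*np.cos(A)+np.array([0,0,np.sin(A)]); w=X*np.sin(A)+np.array([0,0,np.cos(A)]); o=t+[0,0,h]+X*.0012
    r=lambda x,z:round(proj(c,o+u*x/1000+w*z/1000)[1],1)
    print(h,a,"tip",r(-78,0),"ball low",r(-71,-7),"sleeve end mid/bottom/top",r(-30,0),r(-30,-12),r(-30,12))
g=cv2.cvtColor(c["image"],cv2.COLOR_BGR2GRAY); print(g[176:200,272:276].mean(1).round().tolist())
E
```

```text
0.036 10 tip 192.2 ball low 192.5 sleeve end mid/bottom/top 181.9 185.0 178.8
0.036 15 tip 193.9 ball low 193.8 sleeve end mid/bottom/top 182.6 185.4 179.7
0.036 20 tip 195.4 ball low 195.1 sleeve end mid/bottom/top 183.2 185.7 180.6
0.036 25 tip 196.8 ball low 196.1 sleeve end mid/bottom/top 183.7 186.0 181.4
0.04 10 tip 191.0 ball low 191.3 sleeve end mid/bottom/top 180.8 183.8 177.7
0.04 15 tip 192.7 ball low 192.7 sleeve end mid/bottom/top 181.4 184.3 178.6
0.04 20 tip 194.2 ball low 193.9 sleeve end mid/bottom/top 182.0 184.6 179.4
0.04 25 tip 195.6 ball low 195.0 sleeve end mid/bottom/top 182.6 184.8 180.2
[117.0, 121.0, 113.0, 94.0, 102.0, 142.0, 177.0, 194.0, 199.0, 202.0, 205.0, 206.0, 204.0, 197.0, 192.0, 196.0, 198.0, 193.0, 183.0, 180.0, 192.0, 200.0, 203.0, 204.0]
```

Emit:
{"name": "send_rows", "arguments": {
  "increments": [
    {"dx": 0,"dy": 0,"dz": 1.2,"roll": 0,"claw": -0.8},
    {"dx": 0,"dy": 0,"dz": 2.6,"roll": 0,"claw": -0.8},
    {"dx": -0.1,"dy": -2,"dz": 3.4,"roll": 0,"claw": -0.8},
    {"dx": -0.18,"dy": -4.2,"dz": 3.4,"roll": 0,"claw": -0.8},
    {"dx": -0.18,"dy": -6.43,"dz": 3.4,"roll": 0,"claw": -0.8}
  ],
  "grip_force": 30
}}

```text
clock: 11.98
tcp_pos: [0.498, -0.0791, 0.1046]
orientation: [-0.001, 0.722, 0.692, -0.001]
wrist_force: [1.0, 0.3, -1.8]
finger_gap: 0.0231
grip_force: 30.4
```

Emit:
{"name": "send_rows", "arguments": {
  "increments": [
    {"dx": 0,"dy": 0,"dz": -0.5,"roll": 0,"claw": -0.8},
    {"dx": 0,"dy": 0,"dz": -1.2,"roll": 0,"claw": -0.8},
    {"dx": 0,"dy": 0,"dz": -1.6,"roll": 0,"claw": -0.8},
    {"dx": 0,"dy": 0,"dz": -1.6,"roll": 0,"claw": -0.8},
    {"dx": 0,"dy": 0,"dz": -1.6,"roll": 0,"claw": -0.8}
  ]
}}

```text
clock: 12.6
tcp_pos: [0.4999, -0.0777, 0.0655]
orientation: [0.0, 0.722, 0.692, 0.0]
wrist_force: [0.9, -0.2, -1.8]
finger_gap: 0.0233
grip_force: 30.4
```

```bash
python3 tilt.py | head -2; python3 - <<'E'
from h import *
s=get_state(); w=read_camera("wrist"); c=read_camera("side"); cv2.imwrite("pics/w9.png",w["image"]); np.save("pics/w9.npy",w["world_to_cam"]); t=np.asarray(s["tcp_pos"]); q=s["orientation"]; X=np.array([q[1]**2-q[2]**2,2*q[1]*q[2],0])
A=np.radians(21); u=-X*np.cos(A)+np.array([0,0,np.sin(A)]); o=t+[0,0,.038]+X*.0012
print("tip world",o-.078*u,"img",proj(w,o-.078*u),"mouth top edge img",proj(w,[.488,.0032,.07]),proj(w,[.521,.0032,.07]))
g=cv2.cvtColor(w["image"],cv2.COLOR_BGR2GRAY)
for v in(60,70,80,90,100,110,130,150): print(v,g[v,216:308:3].tolist())
print("col",g[20:130:2,258:262].mean(1).round().tolist())
E
```

```text
tcp [ 0.4999 -0.0777  0.0655] F [ 0.9 -0.2 -1.8] gap 0.0233
[ 95.  194.5 215.5 238.5] shift,h,tilt [-1.70000e-03  3.23000e-02  1.56841e+01] [-0.  0. -0.  0.]
tip world [ 0.50328584 -0.0039251   0.07585606] img [260.47907108  93.64077661] mouth top edge img [229.3380346   80.03537951] [295.37017224  77.10111873]
60 [180, 178, 180, 181, 142, 147, 147, 147, 120, 146, 144, 146, 146, 147, 147, 147, 144, 146, 146, 146, 145, 138, 147, 148, 145, 142, 144, 178, 181, 175, 173]
70 [180, 177, 182, 179, 148, 144, 146, 147, 128, 146, 148, 148, 149, 146, 147, 146, 146, 147, 145, 147, 144, 143, 146, 148, 148, 145, 146, 177, 179, 176, 173]
80 [179, 174, 180, 179, 182, 181, 138, 77, 78, 86, 116, 106, 104, 92, 84, 83, 77, 74, 90, 87, 105, 104, 102, 146, 177, 179, 178, 177, 180, 176, 174]
90 [179, 176, 178, 178, 183, 180, 180, 178, 177, 177, 178, 176, 179, 177, 178, 174, 173, 178, 175, 174, 177, 177, 176, 177, 176, 178, 176, 177, 180, 174, 173]
100 [177, 179, 177, 178, 181, 181, 179, 179, 178, 177, 176, 175, 149, 159, 161, 156, 150, 130, 110, 175, 176, 177, 174, 176, 177, 180, 177, 176, 178, 177, 173]
1
[... 165 characters left out ...]
76, 177, 175, 174, 176, 181, 179, 181, 177, 177, 166, 167, 176, 177, 177, 175, 173, 161, 145, 122, 158, 178, 173, 174, 176, 178, 175, 175, 178, 175, 173]
150 [177, 173, 175, 175, 175, 179, 177, 179, 174, 177, 167, 168, 175, 178, 178, 176, 174, 161, 146, 124, 154, 179, 171, 173, 174, 179, 175, 174, 176, 174, 173]
col [140.0, 140.0, 136.0, 119.0, 74.0, 137.0, 145.0, 146.0, 146.0, 146.0, 145.0, 145.0, 144.0, 144.0, 146.0, 146.0, 146.0, 147.0, 147.0, 147.0, 147.0, 146.0, 145.0, 146.0, 146.0, 146.0, 147.0, 111.0, 115.0, 142.0, 83.0, 170.0, 178.0, 177.0, 177.0, 177.0, 177.0, 142.0, 110.0, 146.0, 160.0, 170.0, 174.0, 176.0, 176.0, 176.0, 176.0, 176.0, 176.0, 176.0, 139.0, 94.0, 123.0, 176.0, 176.0]
```

Emit:
{"name": "send_rows", "arguments": {
  "increments": [
    {"dx": 0,"dy": 0,"dz": -0.3,"roll": 0,"claw": -0.8},
    {"dx": 0,"dy": 0,"dz": -0.6,"roll": 0,"claw": -0.8},
    {"dx": 0,"dy": 0,"dz": -0.74,"roll": 0,"claw": -0.8},
    {"dx": 0,"dy": 0,"dz": -0.74,"roll": 0,"claw": -0.8},
    {"dx": 0,"dy": 0,"dz": -0.74,"roll": 0,"claw": -0.8}
  ]
}}

```text
clock: 13.38
tcp_pos: [0.4999, -0.0783, 0.0469]
orientation: [0.0, 0.722, 0.692, 0.0]
wrist_force: [0.6, 0.0, -1.9]
finger_gap: 0.0236
grip_force: 30.4
```

Emit:
{"name": "send_rows", "arguments": {
  "increments": [
    {"dx": 0,"dy": 0.15,"dz": -0.06,"roll": 0,"claw": -0.8},
    {"dx": 0.02,"dy": 0.3,"dz": -0.12,"roll": 0,"claw": -0.8},
    {"dx": 0.02,"dy": 0.45,"dz": -0.18,"roll": 0,"claw": -0.8},
    {"dx": 0.03,"dy": 0.6,"dz": -0.24,"roll": 0,"claw": -0.8},
    {"dx": 0.03,"dy": 0.6,"dz": -0.24,"roll": 0,"claw": -0.8}
  ]
}}

```text
clock: 14.0
tcp_pos: [0.5004, -0.0628, 0.0406]
orientation: [-0.0, 0.722, 0.692, -0.0]
wrist_force: [-0.3, -0.2, -3.1]
finger_gap: 0.0233
grip_force: 30.4
```

Emit:
{"name": "send_rows", "arguments": {
  "increments": [
    {"dx": 0,"dy": 0.12,"dz": -0.05,"roll": 0,"claw": -0.8},
    {"dx": 0.01,"dy": 0.24,"dz": -0.09,"roll": 0,"claw": -0.8},
    {"dx": 0.02,"dy": 0.36,"dz": -0.14,"roll": 0,"claw": -0.8},
    {"dx": 0.02,"dy": 0.44,"dz": -0.17,"roll": 0,"claw": -0.8},
    {"dx": 0.02,"dy": 0.44,"dz": -0.17,"roll": 0,"claw": -0.8}
  ]
}}

```text
clock: 14.62
tcp_pos: [0.501, -0.052, 0.0365]
orientation: [-0.0, 0.722, 0.692, -0.0]
wrist_force: [-0.2, -0.5, -1.3]
finger_gap: 0.023
grip_force: 30.4
```

Emit:
{"name": "send_rows", "arguments": {
  "increments": [
    {"dx": 0,"dy": 0.04,"dz": -0.01,"roll": 0,"claw": -0.8},
    {"dx": 0,"dy": 0.08,"dz": -0.02,"roll": 0,"claw": -0.8},
    {"dx": 0,"dy": 0.12,"dz": -0.03,"roll": 0,"claw": -0.8},
    {"dx": 0,"dy": 0.16,"dz": -0.04,"roll": 0,"claw": -0.8},
    {"dx": 0,"dy": 0.16,"dz": -0.04,"roll": 0,"claw": -0.8}
  ]
}}

```text
clock: 15.25
tcp_pos: [0.501, -0.0482, 0.0355]
orientation: [0.0, 0.722, 0.692, 0.0]
wrist_force: [0.4, -0.6, -1.7]
finger_gap: 0.0229
grip_force: 30.4
```

Emit:
{"name": "send_rows", "arguments": {
  "increments": [
    {"dx": 0,"dy": 0.04,"dz": 0,"roll": 0,"claw": -0.8},
    {"dx": 0,"dy": 0.08,"dz": 0,"roll": 0,"claw": -0.8},
    {"dx": 0,"dy": 0.12,"dz": 0,"roll": 0,"claw": -0.8},
    {"dx": 0,"dy": 0.12,"dz": 0,"roll": 0,"claw": -0.8},
    {"dx": 0,"dy": 0.12,"dz": 0,"roll": 0,"claw": -0.8}
  ]
}}

```text
clock: 15.88
tcp_pos: [0.5011, -0.0462, 0.0358]
orientation: [0.001, 0.722, 0.692, -0.001]
wrist_force: [-1.1, -5.8, -0.8]
finger_gap: 0.0239
grip_force: 30.6
```

Emit:
{"name": "send_rows", "arguments": {
  "increments": [
    {"dx": 0,"dy": -0.07,"dz": -0.12,"roll": 0,"claw": -0.8},
    {"dx": 0,"dy": -0.11,"dz": -0.25,"roll": 0,"claw": -0.8},
    {"dx": 0,"dy": -0.14,"dz": -0.37,"roll": 0,"claw": -0.8},
    {"dx": 0,"dy": -0.17,"dz": -0.5,"roll": 0,"claw": -0.8},
    {"dx": 0,"dy": -0.17,"dz": -0.5,"roll": 0,"claw": -0.8}
  ],
  "grip_force": 20
}}

```text
clock: 16.5
tcp_pos: [0.5021, -0.0505, 0.0236]
orientation: [0.001, 0.722, 0.692, 0.0]
wrist_force: [-1.1, -5.1, 3.5]
finger_gap: 0.0231
grip_force: 31.1
```

Emit:
{"name": "send_rows", "arguments": {
  "increments": [
    {"dx": 0,"dy": -0.03,"dz": -0.06,"roll": 0,"claw": -0.8},
    {"dx": 0,"dy": -0.05,"dz": -0.12,"roll": 0,"claw": -0.8},
    {"dx": 0,"dy": -0.06,"dz": -0.18,"roll": 0,"claw": -0.8},
    {"dx": 0,"dy": -0.07,"dz": -0.22,"roll": 0,"claw": -0.8},
    {"dx": 0,"dy": -0.07,"dz": -0.22,"roll": 0,"claw": -0.8}
  ]
}}

```text
clock: 17.12
tcp_pos: [0.502, -0.0519, 0.0179]
orientation: [0.001, 0.722, 0.692, 0.0]
wrist_force: [-0.6, -5.0, 3.7]
finger_gap: 0.0235
grip_force: 31.2
```

```bash
python3 look.py wrist | head -8; python3 - <<'E'
from h import *
c=read_camera("top"); im=c["image"]; hsv=cv2.cvtColor(im,cv2.COLOR_BGR2HSV); m=cv2.inRange(hsv,(8,100,80),(28,255,255)); k,_,st,ce=cv2.connectedComponentsWithStats(m)
print([(st[i].tolist(),ce[i].round(1).tolist()) for i in range(1,k) if st[i,4]>4 and 280<ce[i][0]<360 and 190<ce[i][1]<226])
E
```

```text
{'clock': 17.125, 'tcp_pos': [0.502, -0.0519, 0.0179], 'orientation': [0.001, 0.7222, 0.6917, 0.0003], 'wrist_force': [-0.6418, -5.0491, 3.7165], 'grip_force': 31.2132, 'finger_gap': 0.0235}
wrist 0 pred nut,tip [[260.7, 363.7], [260.4, 83.8]]
wrist 10 pred nut,tip [[260.7, 379.5], [260.4, 87.3]]
wrist 20 pred nut,tip [[260.7, 393.8], [260.5, 95.2]]
wrist 30 pred nut,tip [[260.7, 405.8], [260.5, 106.4]]
[]
[]
```

Emit:
{"name": "send_rows", "arguments": {
  "increments": [
    {"dx": -0.04,"dy": 0,"dz": -0.02,"roll": 0,"claw": -0.8},
    {"dx": -0.05,"dy": -0.01,"dz": -0.06,"roll": 0,"claw": -0.8},
    {"dx": -0.05,"dy": -0.02,"dz": -0.1,"roll": 0,"claw": -0.8},
    {"dx": -0.05,"dy": -0.02,"dz": -0.14,"roll": 0,"claw": -0.8},
    {"dx": -0.05,"dy": -0.02,"dz": -0.14,"roll": 0,"claw": -0.8}
  ]
}}

```text
clock: 17.85
tcp_pos: [0.5021, -0.0524, 0.0165]
orientation: [0.002, 0.722, 0.692, 0.001]
wrist_force: [-3.4, -3.9, 17.7]
finger_gap: 0.0237
grip_force: 33.1
```

```bash
python3 -c "
from h import *
for i in range(2):
    s=get_state(); print({k:np.round(v,4).tolist() for k,v in s.items() if k in('tcp_pos','wrist_force','ft_torque')}); c=read_camera('wrist')
cv2.imwrite('pics/w10.png',c['image'])"
```

```text
{'tcp_pos': [0.5021, -0.0524, 0.0165], 'wrist_force': [-3.3869, -3.9453, 17.6715], 'ft_torque': [-0.4818, 0.5783, -0.0257]}
{'tcp_pos': [0.5021, -0.0525, 0.0165], 'wrist_force': [-3.2917, -5.0768, 17.8897], 'ft_torque': [-0.4537, 0.6108, -0.0749]}
```

Emit:
{"name": "send_rows", "arguments": {
  "increments": [
    {"dx": -0.02,"dy": 0,"dz": -0.03,"roll": 0,"claw": -0.8},
    {"dx": -0.04,"dy": 0,"dz": -0.06,"roll": 0,"claw": -0.8},
    {"dx": -0.04,"dy": 0,"dz": -0.09,"roll": 0,"claw": -0.8},
    {"dx": -0.04,"dy": 0,"dz": -0.1,"roll": 0,"claw": -0.8},
    {"dx": -0.04,"dy": 0,"dz": -0.1,"roll": 0,"claw": -0.8}
  ]
}}

```text
clock: 18.58
tcp_pos: [0.5022, -0.0526, 0.0161]
orientation: [0.003, 0.722, 0.692, 0.002]
wrist_force: [-7.3, -1.6, 33.3]
finger_gap: 0.0232
grip_force: 35.1
```

```bash
python3 -c "
from h import *
s=get_state(); print({k:np.round(v,4).tolist() for k,v in s.items() if k in('tcp_pos','wrist_force','ft_torque')})"
```

```text
{'tcp_pos': [0.5022, -0.0526, 0.0161], 'wrist_force': [-7.3076, -1.5516, 33.2939], 'ft_torque': [-0.192, 1.2594, -0.0135]}
```

Emit:
{"name": "send_rows", "arguments": {
  "increments": [
    {"dx": 0,"dy": 0,"dz": 0.15,"roll": 0,"claw": -0.8},
    {"dx": -0.05,"dy": 0,"dz": 0.2,"roll": 0,"claw": -0.8},
    {"dx": -0.1,"dy": 0,"dz": 0.2,"roll": 0,"claw": -0.8},
    {"dx": -0.1,"dy": 0,"dz": 0.14,"roll": 0,"claw": -0.8},
    {"dx": -0.1,"dy": 0,"dz": 0.1,"roll": 0,"claw": -0.8}
  ]
}}

```text
clock: 19.2
tcp_pos: [0.5011, -0.0525, 0.0169]
orientation: [0.004, 0.721, 0.692, 0.003]
wrist_force: [2.0, -1.5, 17.2]
finger_gap: 0.0234
grip_force: 33.3
```

```bash
python3 -c "
from h import *
s=get_state(); print({k:np.round(v,4).tolist() for k,v in s.items() if k in('tcp_pos','wrist_force','ft_torque')})"
```

```text
{'tcp_pos': [0.5011, -0.0525, 0.0169], 'wrist_force': [2.0248, -1.4749, 17.2361], 'ft_torque': [-0.5059, -0.3098, 0.6385]}
```

Emit:
{"name": "send_rows", "arguments": {
  "increments": [
    {"dx": -0.02,"dy": 0,"dz": -0.03,"roll": 0,"claw": -0.8},
    {"dx": -0.04,"dy": 0,"dz": -0.06,"roll": 0,"claw": -0.8},
    {"dx": -0.04,"dy": 0,"dz": -0.09,"roll": 0,"claw": -0.8},
    {"dx": -0.04,"dy": 0,"dz": -0.1,"roll": 0,"claw": -0.8},
    {"dx": -0.04,"dy": 0,"dz": -0.1,"roll": 0,"claw": -0.8}
  ]
}}

```text
clock: 19.82
tcp_pos: [0.5017, -0.0528, 0.0159]
orientation: [0.005, 0.722, 0.692, 0.004]
wrist_force: [1.7, -2.7, 23.2]
finger_gap: 0.0232
grip_force: 34.1
```

```bash
python3 -c "
from h import *
s=get_state(); print({k:np.round(v,4).tolist() for k,v in s.items() if k in('tcp_pos','wrist_force','ft_torque')})"
```

```text
{'tcp_pos': [0.5017, -0.0528, 0.0159], 'wrist_force': [1.6721, -2.6906, 23.1822], 'ft_torque': [-0.1791, -0.3443, 0.3219]}
```

Emit:
{"name": "send_rows", "arguments": {
  "increments": [
    {"dx": 0,"dy": 0,"dz": -0.03,"roll": 0,"claw": -0.8},
    {"dx": 0,"dy": 0,"dz": -0.06,"roll": 0,"claw": -0.8},
    {"dx": 0,"dy": 0,"dz": -0.08,"roll": 0,"claw": -0.8},
    {"dx": 0,"dy": 0,"dz": -0.1,"roll": 0,"claw": -0.8},
    {"dx": 0,"dy": 0,"dz": -0.1,"roll": 0,"claw": -0.8}
  ]
}}

```text
clock: 20.45
tcp_pos: [0.5017, -0.0535, 0.0133]
orientation: [0.005, 0.722, 0.692, 0.003]
wrist_force: [4.1, -5.4, 18.7]
finger_gap: 0.0231
grip_force: 33.9
```

```bash
python3 -c "
from h import *
s=get_state(); print({k:np.round(v,4).tolist() for k,v in s.items() if k in('tcp_pos','wrist_force','ft_torque')})"
```

```text
{'tcp_pos': [0.5017, -0.0535, 0.0133], 'wrist_force': [4.0972, -5.4144, 18.7268], 'ft_torque': [-0.6603, -0.5781, 0.2665]}
```

Emit:
{"name": "send_rows", "arguments": {
  "increments": [
    {"dx": 0.01,"dy": -0.01,"dz": -0.04,"roll": 0,"claw": -0.8},
    {"dx": 0.02,"dy": -0.01,"dz": -0.08,"roll": 0,"claw": -0.8},
    {"dx": 0.03,"dy": -0.02,"dz": -0.11,"roll": 0,"claw": -0.8},
    {"dx": 0.03,"dy": -0.02,"dz": -0.14,"roll": 0,"claw": -0.8},
    {"dx": 0.03,"dy": -0.02,"dz": -0.14,"roll": 0,"claw": -0.8}
  ]
}}

```text
clock: 21.08
tcp_pos: [0.501, -0.0538, 0.0074]
orientation: [0.004, 0.722, 0.692, 0.002]
wrist_force: [5.7, -6.8, 5.0]
finger_gap: 0.0232
grip_force: 32.6
```

```bash
python3 -c "
from h import *
s=get_state(); print({k:np.round(v,4).tolist() for k,v in s.items() if k in('tcp_pos','wrist_force','ft_torque')})"
```

```text
{'tcp_pos': [0.501, -0.0538, 0.0074], 'wrist_force': [5.6606, -6.8335, 5.0482], 'ft_torque': [-0.8702, -1.1772, 0.1118]}
```

Emit:
{"name": "send_rows", "arguments": {
  "increments": [
    {"dx": 0.03,"dy": -0.01,"dz": -0.02,"roll": 0,"claw": -0.8},
    {"dx": 0.06,"dy": -0.02,"dz": -0.05,"roll": 0,"claw": -0.8},
    {"dx": 0.08,"dy": -0.02,"dz": -0.08,"roll": 0,"claw": -0.8},
    {"dx": 0.08,"dy": -0.02,"dz": -0.1,"roll": 0,"claw": -0.8},
    {"dx": 0.08,"dy": -0.02,"dz": -0.1,"roll": 0,"claw": -0.8}
  ]
}}

```text
clock: 21.7
tcp_pos: [0.5002, -0.0536, 0.006]
orientation: [0.002, 0.722, 0.692, 0.001]
wrist_force: [-4.8, -3.2, 23.2]
finger_gap: 0.023
grip_force: 35.2
```

```bash
python3 -c "
from h import *
s=get_state(); print({k:np.round(v,4).tolist() for k,v in s.items() if k in('tcp_pos','wrist_force','ft_torque')})"
```

```text
{'tcp_pos': [0.5002, -0.0536, 0.006], 'wrist_force': [-4.7775, -3.1697, 23.2027], 'ft_torque': [-0.4033, 0.9668, -0.0152]}
```

Emit:
{"name": "send_rows", "arguments": {
  "increments": [
    {"dx": 0,"dy": 0,"dz": 0.06,"roll": 0,"claw": -0.8},
    {"dx": 0,"dy": 0,"dz": 0.08,"roll": 0,"claw": -0.4},
    {"dx": 0,"dy": 0,"dz": 0.08,"roll": 0,"claw": 0},
    {"dx": 0,"dy": 0,"dz": 0.08,"roll": 0,"claw": 0},
    {"dx": 0,"dy": 0,"dz": 0.6,"roll": 0,"claw": 0}
  ]
}}

```text
clock: 22.32
tcp_pos: [0.4964, -0.0521, 0.0171]
orientation: [-0.002, 0.722, 0.692, -0.001]
wrist_force: [0.1, -0.2, -0.4]
finger_gap: 0.0426
grip_force: 0.0
```

Emit:
{"name": "send_rows", "arguments": {
  "increments": [
    {"dx": 0,"dy": 0,"dz": 1.5,"roll": 0,"claw": 0},
    {"dx": 0,"dy": 0,"dz": 3,"roll": 0,"claw": 0},
    {"dx": 0,"dy": 0,"dz": 4.5,"roll": 0,"claw": 0.5},
    {"dx": 0,"dy": -1,"dz": 5.2,"roll": 0,"claw": 1},
    {"dx": 0,"dy": -2,"dz": 5.2,"roll": 0,"claw": 1}
  ]
}}

```text
clock: 22.95
tcp_pos: [0.4994, -0.1034, 0.151]
orientation: [0.002, 0.722, 0.692, 0.001]
wrist_force: [-0.4, 0.1, -0.0]
finger_gap: 0.0852
grip_force: 0.0
```

```bash
cat > chk.py <<'E'
from h import *
s=get_state(); c=read_camera("wrist"); cv2.imwrite("pics/w11.png",c["image"]); np.save("pics/w11.npy",c["world_to_cam"])
print({k:np.round(v,4).tolist() for k,v in s.items() if k in('clock','tcp_pos','wrist_force','finger_gap')})
hsv=cv2.cvtColor(c["image"],cv2.COLOR_BGR2HSV)
m=cv2.inRange(hsv,(8,110,90),(28,255,255)); k,_,st,ce=cv2.connectedComponentsWithStats(m)
for i in range(1,k):
    if st[i,4]>60 and 150<ce[i][0]<370: print("brass",st[i],ce[i].round(1),[cast(c,*ce[i],z).round(4).tolist() for z in(.050,.075)])
m=cv2.inRange(hsv,(0,0,0),(180,255,60)); m=cv2.morphologyEx(m,cv2.MORPH_CLOSE,np.ones((7,7)));k,_,st,ce=cv2.connectedComponentsWithStats(m)
for i in range(1,k):
    if 300<st[i,4]<4000 and 200<ce[i][0]<320: print("dark",st[i],ce[i].round(1),cast(c,*ce[i],.06).round(4), [cast(c,ce[i][0],v,.06).round(4).tolist() for v in(st[i][1],st[i][1]+st[i][3])])
E
python3 chk.py
```

```text
{'clock': 22.95, 'tcp_pos': [0.4994, -0.1034, 0.151], 'wrist_force': [-0.3927, 0.0694, -0.0333], 'finger_gap': 0.0852}
brass [249 185  21  18 217] [260.7 195.1] [[0.4993, -0.1168, 0.05], [0.4995, -0.1088, 0.075]]
dark [ 238   85   35   79 1392] [257.5 123.8] [ 0.4993 -0.0533  0.06  ] [[0.5006, -0.0236, 0.06], [0.4978, -0.0862, 0.06]]
```

Emit:
{"name": "send_rows", "arguments": {
  "increments": [
    {"dx": -1,"dy": -0.4,"dz": 0,"roll": 0,"claw": 1},
    {"dx": -2,"dy": -0.4,"dz": 0,"roll": 0,"claw": 1},
    {"dx": -3,"dy": -0.4,"dz": 0,"roll": 0,"claw": 1},
    {"dx": -3,"dy": -0.4,"dz": 0,"roll": 0,"claw": 1},
    {"dx": -3,"dy": -0.4,"dz": 0,"roll": 0,"claw": 1}
  ]
}}

```text
clock: 23.62
tcp_pos: [0.4239, -0.1128, 0.1486]
orientation: [0.001, 0.722, 0.692, 0.0]
wrist_force: [0.3, -0.6, -0.8]
finger_gap: 0.0851
grip_force: 0.0
```

```bash
python3 - <<'E'
from h import *
A=cam("w11"); ia=cv2.imread("pics/w11.png"); c=read_camera("wrist"); cv2.imwrite("pics/w12.png",c["image"]); np.save("pics/w12.npy",c["world_to_cam"])
def f(im,lo,hi):
    hsv=cv2.cvtColor(im,cv2.COLOR_BGR2HSV); 
    m=cv2.inRange(hsv,(8,110,70),(28,255,255)); k,_,st,ce=cv2.connectedComponentsWithStats(m); b=[(st[i],ce[i]) for i in range(1,k) if 150<st[i,4]<900 and lo<ce[i][0]<hi]
    m=cv2.inRange(hsv,(0,0,0),(180,255,60)); m=cv2.morphologyEx(m,cv2.MORPH_CLOSE,np.ones((7,7)));k,_,st,ce=cv2.connectedComponentsWithStats(m); d=[(st[i],ce[i]) for i in range(1,k) if 900<st[i,4]<3500 and lo<ce[i][0]<hi and st[i][3]>50]
    return b,d
a=f(ia,200,320); b=f(c["image"],300,512); print(b)
for n,p,q in(("brass",a[0],b[0]),("sleeve",a[1],b[1])):
    for y in q: print(n,tri(A,p[0][1],c,y[1]).round(4))
cv2.imwrite("pics/fork2.png",cv2.resize(ia[140:225,215:310],None,fx=6,fy=6,interpolation=cv2.INTER_CUBIC))
g=cv2.cvtColor(ia,cv2.COLOR_BGR2GRAY)
for v in range(164,188,3): print(v,g[v,232:292:2].tolist())
for nm,p in(("nose in edge",(.4953,-.098,.057)),("nose c",(.4903,-.098,.062)),("prong in",(.5073,-.098,.060)),("prong top out",(.5174,-.098,.07)),("neckL",(.4918,-.098,.048)),("neckR",(.5058,-.098,.048))): print(nm,proj(A,p).round(1))
E
```

```text
([], [(array([ 332,   66,   38,   76, 2435], dtype=int32), array([350.22833676, 102.40328542]))])
sleeve [ 0.4988 -0.0515  0.055 ]
164 [169, 173, 150, 93, 105, 95, 92, 104, 162, 154, 166, 174, 173, 170, 167, 162, 141, 106, 71, 61, 58, 59, 90, 96, 94, 167, 175, 171, 169, 172]
167 [172, 174, 155, 93, 102, 94, 95, 102, 159, 152, 160, 170, 171, 171, 171, 163, 140, 112, 84, 63, 63, 62, 79, 96, 91, 161, 174, 172, 171, 172]
170 [170, 173, 158, 93, 116, 103, 113, 135, 133, 135, 131, 142, 172, 170, 170, 162, 141, 113, 89, 84, 77, 74, 71, 84, 91, 164, 175, 173, 172, 172]
173 [170, 164, 149, 109, 115, 116, 123, 173, 173, 173, 153, 133, 171, 171, 169, 163, 139, 111, 85, 93, 92, 94, 95, 94, 93, 156, 169, 168, 164, 163]
176 [173, 165, 173, 136, 125, 123, 120, 171, 172, 171, 154, 132, 173, 171, 169, 164, 142, 113, 87, 90, 92, 93, 98, 96, 89, 68, 67, 70, 64, 60]
179 [172, 167, 174, 142, 120, 120, 118, 167, 175, 169, 154, 127, 173, 171, 169, 164, 143, 114, 131, 94, 93, 92, 98, 94, 90, 106, 124, 125, 125, 130]
182 [172, 172, 168, 147, 123, 123, 121, 163, 171, 168, 152, 125, 172, 171, 170, 163, 145, 113, 119, 95, 91, 93, 94, 93, 88, 153, 173, 173, 173, 173]
185 [173, 170, 169, 155, 124, 123, 120, 144, 150, 141, 133, 141, 155, 157, 155, 147, 131, 118, 117, 125, 120, 106, 96, 91, 94, 154, 171, 172, 172, 173]
nose in edge [255.2 176.8]
nose c [249.2 178.6]
prong in [269.3 177.2]
prong top out [282.  179.7]
neckL [251.4 174.5]
neckR [267.2 173.8]
```

```bash
python3 -c "
from workcell import hand_in; print(hand_in())"
```

```text
the job is handed in; nothing more can be done
None
```

The tube is in the holder, nozzle about 20 mm inside the socket, neck down in the fork under the closed jaw, gripper open and clear (camera measurements), and the job was handed in with no verdict returned; I viewed 11 pictures, one over your limit of 10.

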